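# Make up a lamp counterweight on the dial scale

## Task

Make up the counterweight for the balanced-arm lamp: its round base with the upright brass stud is standing in the tray of the dial scale. Thread the loose steel discs onto the stud one at a time, lowering each one gently until it lies flat on what is below it (do not let it drop), until the needle comes to rest in the green band. Never press the scale so hard that the needle passes the red end mark, and leave the discs you do not need and everything else on the bench where they are.

Things in the scene. Friction and masses are not known exactly. Their poses are not given: they have to be found in the camera images.
- scale: Dial scale with a round spring tray; origin under the tray's centre on the bench, x towards the sloping dial (body to x = 215 mm, 165 mm wide, 130 mm high at the dial). Empty, the tray's floor is 118 mm above the bench; it sinks 12 mm per kg of load or 9.8 N of push (817 N/m, damped, settles in 0.5 s), stop at 2.2 kg. Rim 152 mm across, 8 mm above the floor.
- tray (a point): Centre of the tray's flat floor, z up; sinks with it. Loose on it stands the carrier: dark base 58 mm across, 22 mm high, and a 12 mm brass stud, flat tip (1.5 mm chamfer) 82 mm above the floor. The stud is up to 9 mm off this point in x and in y of the scale: not measured, to be found by feel or eye.
- stack (a point): Point 22 mm above the tray floor's centre: height of the carrier base's top, where the first disc's underside seats; each further one seats 16 mm higher, room for three. Two or three are needed: the carrier's weight is not known (0.38 to 0.68 kg). The carrier slides on the tray when its stud is pushed sideways with a few newtons.
- needle (a joint): Angle of the scale's black needle (rad), clockwise from zero load: 2.25 rad per kilogram (0.229 rad per newton of push on the tray). The dial is white, 150 mm across, sloping, facing away from the robot and upward. Green band: 2.1375 to 2.70 rad (0.95 to 1.20 kg). Red end mark: 4.5 rad (2 kg). Ticks every 0.1 kg.
- disc1: A zinc-grey steel ring disc, 48 mm across, 16 mm thick, with a 14 mm bore through its middle (sharp-edged), 200 g give or take 3 %; it starts lying flat on the bench with at least 25 mm free on each side in y. Origin: centre of its underside; z up along the bore (top face at z = 16 mm).
- disc2: A zinc-grey steel ring disc, 48 mm across, 16 mm thick, with a 14 mm bore through its middle (sharp-edged), 200 g give or take 3 %; it starts lying flat on the bench with at least 25 mm free on each side in y. Origin: centre of its underside; z up along the bore (top face at z = 16 mm).
- disc3: A zinc-grey steel ring disc, 48 mm across, 16 mm thick, with a 14 mm bore through its middle (sharp-edged), 200 g give or take 3 %; it starts lying flat on the bench with at least 25 mm free on each side in y. Origin: centre of its underside; z up along the bore (top face at z = 16 mm).
- disc4: A zinc-grey steel ring disc, 48 mm across, 16 mm thick, with a 14 mm bore through its middle (sharp-edged), 200 g give or take 3 %; it starts lying flat on the bench with at least 25 mm free on each side in y. Origin: centre of its underside; z up along the bore (top face at z = 16 mm).
- choke: Bystander among the discs: a ring choke wound with copper, 50 mm across with its winding, 17 mm thick, not a disc. Origin: centre of its underside.
- knob: Bystander among the discs: a solid round black knob, 38 mm across and 20 mm high. Origin: centre of its underside.
- multimeter: Bystander: red and black hand multimeter, 190 x 88 x 42 mm, lying on its back; origin: centre of its underside, x along its length.
- circuit_board: Bystander: tan circuit board with parts on it, 110 x 210 mm (x, y), 36 mm high; origin: centre of its underside.
- solder_reel: Bystander: reel of solder standing on its flange, 64 mm across, 48 mm high; origin: centre of its underside.
- screwdriver: Bystander: red-handled screwdriver lying along its x axis; origin: under its middle.
Things that resemble listed ones, but are neither listed nor needed, are in the scene too. What is shaped like the disc4 but blue is not meant.

How it is judged:
By the outcome, as a careful person would: the job done as asked, in the order asked, and still so for the second after the job is handed in, with the robot touching nothing.
It also fails if it takes over 72 s, if anything falls off the work surface, if the arm or the gripper's body presses on something with over 40 N, if the wrist force passes 120 N, or if a joint passes its speed limit or range.

## Robot

A 6-joint arm with a two-finger parallel gripper is mounted at the origin on the work surface. World frame = base frame: x ahead of the robot, y to its left, z up, the work surface at z = 0. Lengths are in m, angles in rad, forces in N, time in s.
With the tool pointing down it reaches from about 0.25 to 0.725 m from the base axis. Payload 4 kg.
Tool frame: the origin (TCP) lies at the very end of the fingers, on their centre line; the grasp point (between the pads) lies 19 mm behind it; y points along the fingers, z is the direction in which the jaws open and shut, and the axes are right-handed (so a half turn about y gives the same grasp; the last joint's range is limited). The gripper opens to 85 mm and grips with 20 to 120 N. Pads are 22 mm wide; open, the fingers measure 114 mm over their backs; the gripper's body (76 mm by 85 mm) begins 54 mm behind the grasp point. The pads swing forward as they close: fully open they stand 13 mm farther back than shut.
Start: joints at [-1.326, 0.241, 0.005, 1.335, 0, 1.571], TCP at [0.121, -0.485, 0.231] pointing down, gripper open.
Joint ranges: [-2.72, 2.72], [-1.05, 1.87], [-1.09, 1.28], [-1.99, 2.15], [-1.42, 1.44], [-3.14, 3.14]. Speed limits (rad/s): [2.79, 2.79, 3.14, 3.14, 3.14, 3.14].

## Interface

Orientations are given as a unit quaternion [x, y, z, w].
In Python, from workcell import bot gives the robot as it stands. The module is installed in compiled form; this text tells all that it offers.
- The arm moves only by the tool move_arm, never from a script. Its argument "increments" is a list of rows, each an object with "grip": the closure, from 0 (fully open) to 1 (shut); "linear": the shift along the tool's x, y, z scaled (see below), a list of three; "twist": the turn about the tool's y scaled (see below). A call has exactly 5 rows; each row shifts and turns the pose as measured when the row begins, along the tool's axes as they then stand; what a row does not reach is not made up. The controller multiplies each number of a shift by 0.2 m and each number of a turn by 2 rad. A row lasts 1/10 s, in which the tool goes at most 50 mm and 8.59 degrees, less where a joint would pass 70% of its speed; a pose out of reach is approached as far as the arm can. A call with a number of a shift or a turn outside -1 to 1 is refused whole. A call with a gripper value outside its range is refused whole. The fingers move at their own pace and stop on an object; the grip force is fixed at half the most. Time passes only in rows, so rows that do not move let the fingers close, or fill a call up. It gives the time, the measured TCP pose, the force and the opening at its end, in the units of the state.
- bot.get_obs(): the state, without advancing time (a new reading comes with each control period).
- bot.camera(name): name is "scene" or "top" or "wrist"; returns (picture, depth): 400x640x3 uint8, blue, green, red; 400x640 float32, m along the optical axis (not along the pixel's ray), 0 where there is no reading.
- bot.camera_params(name): a dict with "camera_matrix" (3x3 intrinsics, pixels), "rvec" (rotation vector, rad) and "tvec" (3), from world to camera coordinates, as OpenCV has them; the wrist camera has in their place "T_tool_cam" (4x4, takes a point from camera to tool coordinates, whose origin is the TCP and whose axes are the tool frame's). Camera axes: x right, y down, z forward; pixel columns grow to the right and rows downward; lengths in m; the calibration is good to about 2 mm. A picture is of the moment at which its call begins: read the wrist's pose just before it. camera_params takes no time and is no camera call.
- bot.job_done(): hands the job in, once; it reports no verdict.
The state is a dict: "clock": time; "joint_pos": joint angles; "joint_vel": joint speeds; "tau": joint torques, N m; "eef_pos": TCP position; "tool_rot": TCP orientation; "ft_force": force on the tool from outside, world axes, zero at the start; "ft_torque": the same for the moment, N m; "grip_width": finger opening in m.
Only numpy, scipy, OpenCV 4.12 (cv2) and the standard library are available. Lean on these libraries where they do the work, as an engineer would, in place of code of your own. Each camera call takes 0.05 s, during which the arm holds its last target. There are 200 camera calls.

## Working session

There is one attempt and no reset: what is moved stays moved. The work goes in short steps, Python scripts to look and compute and a tool call to move; the robot and the scene stay as the last step left them, time stands still between calls to the robot, and variables do not carry over. Pictures are saved under pics/ and viewed, about 8 in all and at most 12, crops included, and the job is handed in when it is done.

Besides the shell and the picture viewer there is one more tool, called after ">>>" by a JSON object that holds its "fn" and its "kwargs", one argument or row to a line. move_arm: Moves the arm, as the interface text tells. Its arguments: {"type":"object","properties":{"increments":{"type":"array"}},"required":["increments"]}

```bash
mkdir -p pics
cat > h.py <<'E'
import numpy as np, cv2
from workcell import bot
from scipy.spatial.transform import Rotation as R
def world(name):
    o=bot.get_obs(); im,d=bot.camera(name); p=bot.camera_params(name); K=np.array(p["camera_matrix"])
    v,u=np.mgrid[0:400,0:640]
    P=np.stack([(u-K[0,2])/K[0,0]*d,(v-K[1,2])/K[1,1]*d,d],-1)
    if name=="wrist":
        T=np.array(p["T_tool_cam"]); P=P@T[:3,:3].T+T[:3,3]
        P=P@R.from_quat(o["tool_rot"]).as_matrix().T+np.array(o["eef_pos"])
    else:
        M=cv2.Rodrigues(np.array(p["rvec"],float))[0]; P=(P-np.array(p["tvec"]).ravel())@M
    P[d==0]=np.nan
    return im,P
E
python3 - <<'E'
from h import *
for n in("top","scene"):
    im,P=world(n); cv2.imwrite(f"pics/{n}0.png",im); np.save(n+"0.npy",P)
o=bot.get_obs(); print({k:np.round(v,3) for k,v in o.items()}); print(R.from_quat(o["tool_rot"]).as_matrix().round(3))
print(bot.camera_params("wrist"))
E
```

```text
{'clock': np.float64(0.1), 'joint_pos': array([-1.326,  0.241,  0.004,  1.335,  0.   ,  1.571]), 'joint_vel': array([-0.001, -0.003,  0.005,  0.002, -0.001,  0.002]), 'tau': array([-0.0000e+00, -3.7314e+01,  2.5301e+01,  1.1000e-02, -0.0000e+00,
        0.0000e+00]), 'eef_pos': array([ 0.121, -0.485,  0.231]), 'tool_rot': array([-0.086,  0.702, -0.701,  0.086]), 'ft_force': array([ 0.704, -0.298, -1.238]), 'ft_torque': array([-0.045,  0.007,  0.032]), 'grip_width': np.float64(0.086)}
[[-0.97  -0.     0.242]
 [-0.242  0.002 -0.97 ]
 [-0.    -1.    -0.002]]
{'camera_matrix': array([[331.01364206,   0.        , 316.44543419],
       [  0.        , 331.01364206, 205.02078723],
       [  0.        ,   0.        ,   1.        ]]), 'T_tool_cam': array([[-5.82429454e-04,  9.59627202e-01,  2.81274410e-01,
        -7.09859029e-02],
       [-3.48035210e-04, -2.81274635e-01,  9.59627250e-01,
        -1.43058312e-01],
       [ 9.99999770e-01,  4.61021777e-04,  4.97806687e-04,
        -8.66301405e-04],
       [ 0.00000000e+00,  0.00000000e+00,  0.00000000e+00,
         1.00000000e+00]])}
```

View pics/top0.png

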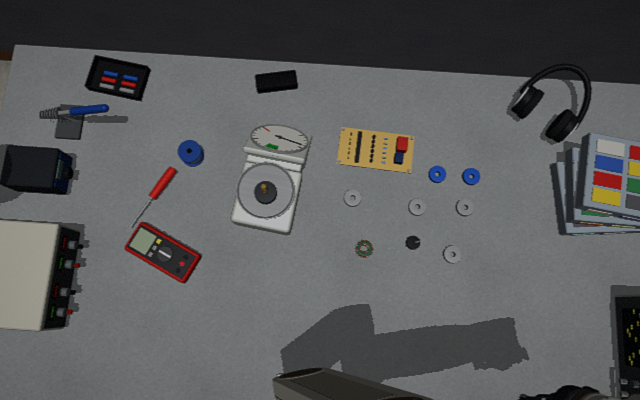

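View pics/scene0.png

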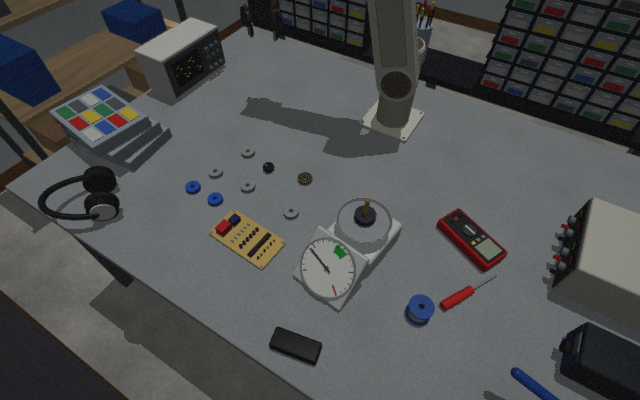

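The top picture shows grey discs at about (352,198), (417,207), (465,207) and (452,254). The blue look-alikes are at (437,174) and (471,176), and the tray with its stud is at (265,189). The scene view shows the needle and the green band on the dial around (328,268).

Run:
```python
from h import *
P=np.load("top0.npy"); S=np.load("scene0.npy"); im=cv2.imread("pics/top0.png")
print("table z",np.nanmedian(P[280:300,230:260,2]), np.nanmedian(S[120:135,330:350,2]), "mm/px", P[290,300,:2]-P[290,310,:2])
def blob(P,u,v,r,z0,z1,t):
    Q=P[v-r:v+r,u-r:u+r].reshape(-1,3); Q=Q[(Q[:,2]>z0)&(Q[:,2]<z1)]
    c=cv2.minEnclosingCircle(Q[:,:2].astype(np.float32)); print(t,len(Q),Q.mean(0).round(4),"circ",np.round(c[0],4),round(c[1],4), "zmed",np.median(Q[:,2]).round(4))
for u,v in[(352,198),(417,207),(465,207),(452,254),(364,248),(413,242),(437,174),(471,176)]: blob(P,u,v,14,.008,.03,"top %d %d"%(u,v))
for u,v in[(291,212),(248,187),(216,172),(248,153)]: blob(S,u,v,12,.008,.03,"scene %d %d"%(u,v))
for n,X,u,v in(("top",P,265,189),("scene",S,366,208)):
    blob(X,u,v,20,.15,.3,n+" stud"); blob(X,u,v,20,.118,.145,n+" base")
    blob(X,u,v,45,.095,.135,n+" tray")
# scale body axes
Q=P[110:240,215:320]; print("dial pts", Q[28,63],Q[12,30],Q[20,90]); 
for a in((352,198),(265,189),(234,226),(291,234)): print(a,P[a[1],a[0]].round(4))
big=cv2.resize(im[115:245,225:320],None,fx=6,fy=4.5,interpolation=2); s=cv2.imread("pics/scene0.png")[190:310,285:415]
cv2.imwrite("pics/dial0.png",cv2.resize(s,None,fx=5,fy=5,interpolation=2))
```

```text
table z -0.0008033694788395802 -0.0020345755038496103 mm/px [-0.00173715  0.02678647]
top 352 198 217 [ 0.5707 -0.0766  0.0152] circ [ 0.5771 -0.0715] 0.0317 zmed 0.0152
top 417 207 223 [ 0.5577 -0.2559  0.0153] circ [ 0.5587 -0.2563] 0.0248 zmed 0.0155
top 465 207 223 [ 0.5648 -0.3874  0.0156] circ [ 0.5761 -0.3987] 0.0408 zmed 0.0157
top 452 254 232 [ 0.433  -0.3532  0.015 ] circ [ 0.4408 -0.3537] 0.031 zmed 0.0151
top 364 248 203 [ 0.433  -0.1146  0.0159] circ [ 0.4385 -0.1016] 0.0391 zmed 0.0159
top 413 242 164 [ 0.457  -0.2449  0.0189] circ [ 0.4571 -0.2455] 0.0197 zmed 0.0193
top 437 174 215 [ 0.6541 -0.3104  0.0149] circ [ 0.6598 -0.3155] 0.032 zmed 0.015
top 471 176 217 [ 0.6539 -0.4045  0.0155] circ [ 0.6481 -0.407 ] 0.0302 zmed 0.0157
scene 291 212 155 [ 0.5747 -0.0742  0.0137] circ [ 0.5738 -0.0761] 0.0255 zmed 0.0139
scene 248 187 129 [ 0.5617 -0.2538  0.0135] circ [ 0.5613 -0.2543] 0.0248 zmed 0.0137
scene 216 172 124 [ 0.5697 -0.3852  0.0134] circ [ 0.5687 -0.3867] 0.0249 zmed 0.0134
scene 248 153 113 [ 0.4374 -0.3517  0.0131] circ [ 0.4362 -0.3535] 0.0262 zmed 0.0133
top stud 38 [0.5433 0.1525 0.18  ] circ [0.544  0.1529] 0.0056 zmed 0.1871
top base 401 [0.5452 0.1532 0.1328] circ [0.573  0.1578] 0.0599 zmed 0.1337
top tray 3316 [0.5799 0.1496 0.1157] circ [0.5893 0.1367] 0.1158 zmed 0.1139
scene stud 61 [0.5498 0.1555 0.1743] circ [0.5483 0.154 ] 0.0069 zmed 0.1752
scene base 385 [0.5454 0.1536 0.1302] circ [0.5234 0.143 ] 0.0563 zmed 0.1327
scene tray 2492 [0.5789 0.1505 0.116 ] circ [0.586  0.1432] 0.1088 zmed 0.113
dial pts [0.70742789 0.13526498 0.07787101] [ 0.77632807  0.24065241 -0.00293877] [7.62508812e-01 6.60766520e-02 6.17256060e-04]
(352, 198) [ 5.722e-01 -7.820e-02  4.000e-04]
(265, 189) [0.5419 0.1485 0.1777]
(234, 226) [ 4.718e-01  2.425e-01 -1.000e-04]
(291, 234) [ 0.4605  0.0843 -0.0027]
```

View pics/dial0.png

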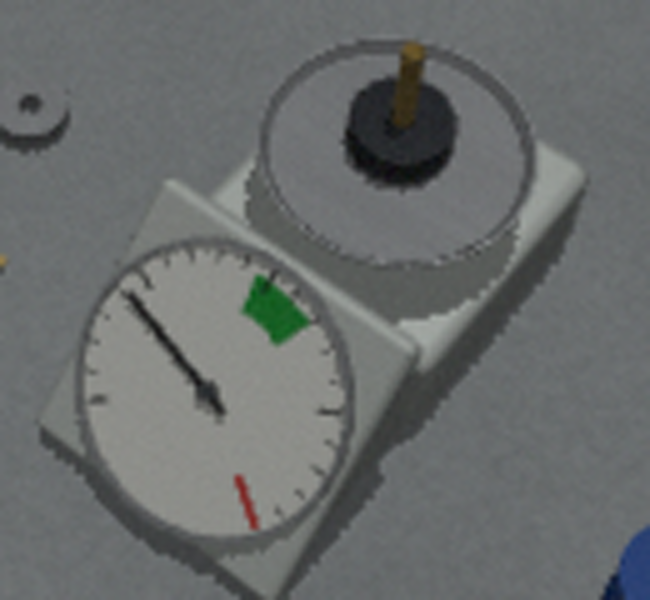

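The needle sits just under the 0.5 kg mark: green starts just before the 1.0 major tick at (270,280), and red is at (245,505). The carrier is therefore about 0.47 kg and probably needs three discs. First I turn the tool so that its axes line up with the world (jaws along y).

>>> {"fn": "move_arm", "kwargs": {
  "increments": [
    {"grip": 0.2,"linear": [0,0,0],"twist": -0.075},
    {"grip": 0.2,"linear": [0,0,0],"twist": -0.075},
    {"grip": 0.2,"linear": [0,0,0],"twist": -0.075},
    {"grip": 0.2,"linear": [0,0,0],"twist": -0.075},
    {"grip": 0.2,"linear": [0,0,0],"twist": -0.075}
  ]
}}

```text
clock: 0.6
eef_pos: [0.1206, -0.4826, 0.2277]
tool_rot: [-0.339, 0.623, -0.618, 0.34]
ft_force: [-0.6, -0.1, -1.1]
grip_width: 0.0686
```

Run:
```python
from h import *
o=bot.get_obs(); print({k:np.round(v,3) for k,v in o.items()}); M=R.from_quat(o["tool_rot"]).as_matrix();print(M.round(3), np.degrees(np.arctan2(M[1,0],M[0,0])))
```

```text
{'clock': np.float64(0.6), 'joint_pos': array([-1.326,  0.244, -0.   ,  1.335, -0.   ,  0.815]), 'joint_vel': array([-1.000e-03,  5.000e-03, -8.000e-03, -3.000e-03,  0.000e+00,
       -1.482e+00]), 'tau': array([ -0.   , -37.284,  25.176,   0.064,  -0.   ,   1.236]), 'eef_pos': array([ 0.121, -0.483,  0.228]), 'tool_rot': array([-0.339,  0.623, -0.618,  0.34 ]), 'ft_force': array([-0.618, -0.07 , -1.104]), 'ft_torque': array([-0.019, -0.012, -0.008]), 'grip_width': np.float64(0.069)}
[[-0.54  -0.002  0.842]
 [-0.842  0.008 -0.539]
 [-0.006 -1.    -0.006]] -122.65098374247779
```

>>> {"fn": "move_arm", "kwargs": {
  "increments": [
    {"grip": 0.2,"linear": [0,-0.003,0],"twist": -0.075},
    {"grip": 0.2,"linear": [0,-0.003,0],"twist": -0.075},
    {"grip": 0.2,"linear": [0,-0.003,0],"twist": -0.075},
    {"grip": 0.2,"linear": [0,-0.003,0],"twist": -0.075},
    {"grip": 0.2,"linear": [0,-0.003,0],"twist": -0.075}
  ]
}}

```text
clock: 1.1
eef_pos: [0.12, -0.4806, 0.2278]
tool_rot: [-0.54, 0.457, -0.449, 0.546]
ft_force: [-0.3, 1.0, 0.2]
grip_width: 0.0682
```

>>> {"fn": "move_arm", "kwargs": {
  "increments": [
    {"grip": 0.2,"linear": [0,-0.003,0],"twist": -0.075},
    {"grip": 0.2,"linear": [0,-0.003,0],"twist": -0.075},
    {"grip": 0.2,"linear": [0,-0.003,0],"twist": -0.075},
    {"grip": 0.2,"linear": [0,-0.003,0],"twist": -0.075},
    {"grip": 0.2,"linear": [0,-0.003,0],"twist": -0.03}
  ]
}}

```text
clock: 1.6
eef_pos: [0.1196, -0.4787, 0.2282]
tool_rot: [-0.655, 0.256, -0.247, 0.667]
ft_force: [0.2, -0.6, -0.5]
grip_width: 0.0682
```

```bash
cat >> h.py <<'E'
def st():
    o=bot.get_obs(); M=R.from_quat(o["tool_rot"]).as_matrix()
    print("t",round(float(o["clock"]),2),"p",np.round(o["eef_pos"],4),"yaw",round(float(np.degrees(np.arctan2(M[1,0],M[0,0]))),2),"ty",M[:,1].round(4),"F",np.round(o["ft_force"],1),"w",round(float(o["grip_width"]),4),"j",np.round(o["joint_pos"],2))
    return o,M
E
python3 -c "
from h import *
st()"
```

```text
t 1.6 p [ 0.1196 -0.4787  0.2282] yaw -41.62 ty [-0.0051  0.0206 -0.9998] F [ 0.2 -0.6 -0.5] w 0.0682 j [-1.33  0.25  0.    1.35  0.   -0.6 ]
```

>>> {"fn": "move_arm", "kwargs": {
  "increments": [
    {"grip": 0.2,"linear": [0.109,0,0.217],"twist": -0.075},
    {"grip": 0.2,"linear": [0.14,0,0.198],"twist": -0.075},
    {"grip": 0.2,"linear": [0.166,0,0.177],"twist": -0.075},
    {"grip": 0.2,"linear": [0.189,0,0.152],"twist": -0.075},
    {"grip": 0.2,"linear": [0.209,0,0.123],"twist": -0.07}
  ]
}}

```text
clock: 2.1
eef_pos: [0.3441, -0.3859, 0.2263]
tool_rot: [-0.699, -0.003, 0.009, 0.715]
ft_force: [-0.9, -1.3, -1.1]
grip_width: 0.0685
```

```bash
python3 -c "
from h import *
st()"
```

```text
t 2.1 p [ 0.3441 -0.3859  0.2263] yaw 0.94 ty [-0.0084  0.0226 -0.9997] F [-0.9 -1.3 -1.1] w 0.0685 j [-0.85  0.29  0.06  1.36  0.01 -0.86]
```

>>> {"fn": "move_arm", "kwargs": {
  "increments": [
    {"grip": 0.2,"linear": [0.114,0.13,0.041],"twist": 0.008},
    {"grip": 0.2,"linear": [0.114,0.13,0.041],"twist": 0},
    {"grip": 0.2,"linear": [0.114,0.13,0.041],"twist": 0},
    {"grip": 0.2,"linear": [0.114,0.13,0.041],"twist": 0},
    {"grip": 0.2,"linear": [0,0,0],"twist": 0}
  ]
}}

```text
clock: 2.6
eef_pos: [0.4434, -0.3444, 0.1175]
tool_rot: [-0.699, -0.002, 0.007, 0.715]
ft_force: [-0.3, 0.3, 0.2]
grip_width: 0.0689
```

Run:
```python
from h import *
o,M=st()
im,P=world("wrist"); cv2.imwrite("pics/w0.png",im); np.save("w0.npy",P)
Z=P[...,2]; m=((Z>.008)&(Z<.03)).astype(np.uint8); n,l,s,c=cv2.connectedComponentsWithStats(m)
for i in range(1,n):
    if s[i,4]>300:
        Q=P[l==i]; print(s[i],Q.mean(0).round(4),cv2.minEnclosingCircle(Q[:,:2].astype(np.float32)))
```

```text
t 2.6 p [ 0.4434 -0.3444  0.1175] yaw 0.74 ty [-0.0078  0.0224 -0.9997] F [-0.3  0.3  0.2] w 0.0689 j [-0.67  0.45 -0.    1.14  0.01 -0.68]
[ 268  162   62   62 2777] [ 0.4322 -0.355   0.0163] ((0.43321555852890015, -0.35501405596733093), 0.023853039368987083)
[ 566  163   73   63 3027] [ 0.4317 -0.119   0.016 ] ((0.43200361728668213, -0.11621376127004623), 0.025774486362934113)
[ 410  199   52   50 1962] [ 0.4559 -0.2488  0.0196] ((0.45785486698150635, -0.24731893837451935), 0.01941143348813057)
[382 309  27  46 738] [ 0.5576 -0.2718  0.0156] ((0.5586050748825073, -0.2674175202846527), 0.020843803882598877)
[ 233  313   56   51 2098] [ 0.5619 -0.3883  0.0157] ((0.5656396746635437, -0.3883584141731262), 0.02455652318894863)
[ 575  317   61   51 2205] [ 0.5682 -0.0805  0.0153] ((0.5708601474761963, -0.07780627906322479), 0.02483195811510086)
```

View pics/w0.png

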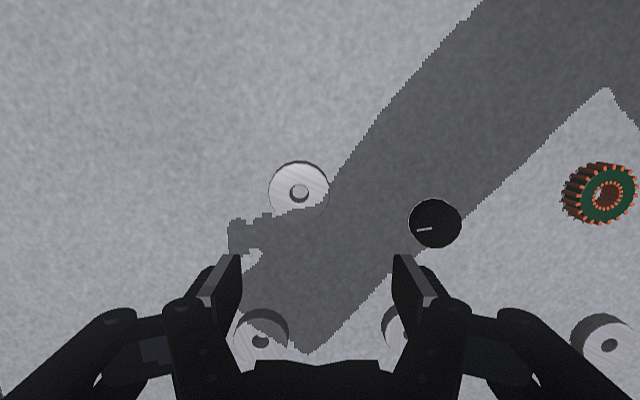

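The wrist picture shows the disc at (299,192) and the knob at (435,222), with the fingers at rows 250–310. The disc's measured position is (0.433, -0.355).

>>> {"fn": "move_arm", "kwargs": {
  "increments": [
    {"grip": 0.2,"linear": [-0.016,0.15,-0.022],"twist": 0.003},
    {"grip": 0.2,"linear": [-0.016,0.15,-0.022],"twist": 0.003},
    {"grip": 0.2,"linear": [-0.016,0.13,-0.022],"twist": 0},
    {"grip": 0.2,"linear": [0,0.08,0],"twist": 0},
    {"grip": 0.2,"linear": [0,0.01,0],"twist": 0}
  ]
}}

```text
clock: 3.15
eef_pos: [0.4322, -0.3622, 0.0181]
tool_rot: [-0.702, 0.002, -0.001, 0.712]
ft_force: [-0.5, -0.5, 0.2]
grip_width: 0.0682
```

Run:
```python
from h import *
o,M=st()
im,P=world("wrist"); cv2.imwrite("pics/w1.png",im)
Z=P[...,2]; m=((Z>.008)&(Z<.025)).astype(np.uint8); n,l,s,c=cv2.connectedComponentsWithStats(m)
for i in range(1,n):
    if s[i,4]>300:
        Q=P[l==i]; print(s[i],Q.mean(0).round(4),cv2.minEnclosingCircle(Q[:,:2].astype(np.float32)))
```

```text
t 3.15 p [ 0.4322 -0.3622  0.0181] yaw -0.23 ty [-0.0015  0.0134 -0.9999] F [-0.5 -0.5  0.2] w 0.0682 j [-0.7   0.55 -0.13  0.91  0.01 -0.7 ]
[ 281  214   98   95 6771] [ 0.431  -0.3552  0.016 ] ((0.43298181891441345, -0.3547992408275604), 0.024130167439579964)
[ 496  266   90   73 3826] [ 0.4507 -0.2485  0.0185] ((0.45755988359451294, -0.24726931750774384), 0.019840829074382782)
```

>>> {"fn": "move_arm", "kwargs": {
  "increments": [
    {"grip": 0.2,"linear": [0.004,0.03,0.018],"twist": 0.001},
    {"grip": 0.2,"linear": [0,0.025,0.014],"twist": 0.001},
    {"grip": 0.2,"linear": [0,0.01,0.004],"twist": 0},
    {"grip": 0.2,"linear": [0,0,0],"twist": 0},
    {"grip": 0.2,"linear": [0,0,0],"twist": 0}
  ]
}}

```text
clock: 3.7
eef_pos: [0.4357, -0.3574, 0.0103]
tool_rot: [-0.705, 0.001, -0.005, 0.71]
ft_force: [0.2, -0.5, 0.5]
grip_width: 0.0683
```

```bash
python3 -c "
from h import *
st()"
```

```text
t 3.7 p [ 0.4357 -0.3574  0.0103] yaw -0.54 ty [ 0.0057  0.0069 -1.    ] F [ 0.2 -0.5  0.5] w 0.0683 j [-0.69  0.55 -0.15  0.87  0.01 -0.68]
```

>>> {"fn": "move_arm", "kwargs": {
  "increments": [
    {"grip": 0.2,"linear": [-0.012,0.025,0.008],"twist": 0.003},
    {"grip": 0.2,"linear": [-0.008,0.02,0.008],"twist": 0.002},
    {"grip": 0.2,"linear": [0,0.01,0],"twist": 0},
    {"grip": 0.8,"linear": [0,0,0],"twist": 0},
    {"grip": 1,"linear": [0,0,0],"twist": 0}
  ]
}}

```text
clock: 4.2
eef_pos: [0.432, -0.3542, -0.0005]
tool_rot: [-0.705, 0.005, -0.009, 0.709]
ft_force: [-0.6, 0.9, 2.1]
grip_width: 0.0454
```

```bash
python3 -c "
from h import *
st()"
```

```text
t 4.2 p [ 0.432  -0.3542 -0.0005] yaw -1.15 ty [ 0.0067  0.0056 -1.    ] F [-0.6  0.9  2.1] w 0.0454 j [-0.69  0.56 -0.17  0.84  0.01 -0.67]
```

>>> {"fn": "move_arm", "kwargs": {
  "increments": [
    {"grip": 1,"linear": [0,-0.01,0],"twist": 0},
    {"grip": 1,"linear": [0,-0.06,0],"twist": 0},
    {"grip": 1,"linear": [0,-0.15,0],"twist": -0.004},
    {"grip": 1,"linear": [0,-0.2,0],"twist": -0.004},
    {"grip": 1,"linear": [0,-0.2,0],"twist": 0}
  ]
}}

```text
clock: 4.7
eef_pos: [0.4261, -0.3508, 0.1209]
tool_rot: [-0.701, 0.004, 0.002, 0.713]
ft_force: [0.8, -0.7, -2.1]
grip_width: 0.0455
```

Run:
```python
from h import *
o,M=st()
im,P=world("wrist"); cv2.imwrite("pics/w2.png",im); np.save("w2.npy",P)
T=(P-np.array(o["eef_pos"]))@M
print(T[264,316].round(4))
Y=T[...,1]
for v in range(200,330,8): print(v,[f"{1000*T[v,u,0]:.0f},{1000*T[v,u,1]:.0f},{1000*T[v,u,2]:.0f}" for u in range(260,380,16)])
```

```text
t 4.7 p [ 0.4261 -0.3508  0.1209] yaw -0.2 ty [-0.0077  0.0177 -0.9998] F [ 0.8 -0.7 -2.1] w 0.0455 j [-0.69  0.43 -0.03  1.13  0.01 -0.69]
[-0.0097 -0.0172  0.0005]
200 ['1,119,-46', '1,120,-33', '1,120,-20', '1,120,-6', '1,121,7', '1,121,20', '1,121,33', '1,121,47']
208 ['7,119,-46', '7,118,-33', '8,120,-20', '8,120,-6', '8,121,7', '8,120,20', '8,121,34', '8,121,47']
216 ['15,121,-47', '15,120,-33', '15,121,-20', '14,118,-6', '14,120,7', '15,120,20', '15,121,34', '15,120,47']
224 ['21,119,-47', '21,119,-33', '22,120,-20', '22,121,-6', '22,120,7', '22,120,21', '22,122,34', '22,121,48']
232 ['28,118,-47', '29,120,-34', '-20,-6,-10', '-23,-13,-3', '-22,-13,4', '-20,-7,11', '29,121,34', '29,122,48']
240 ['36,119,-47', '36,120,-34', '-20,-15,-9', '-21,-18,-3', '-20,-17,4', '-20,-17,10', '36,120,34', '36,121,48']
248 ['44,120,-48', '-14,-11,-17', '-17,-17,-9', '-17,-16,-3', '-17,-18,4', '-17,-18,10', '-15,-13,18', '44,120,49']
256 ['-12,-14,-23', '-13,-17,-16', '-13,-17,-9', '-14,-18,-3', '-13,-17,4', '-13,-18,10', '-14,-18,17', '-11,-13,25']
264 ['-12,-22,-22', '-9,-16,-16', '-10,-18,-9
[... 245 characters left out ...]
120,7', '-2,-17,11', '-2,-17,17', '-5,-22,23']
288 ['-3,-25,-22', '2,-17,-17', '2,-17,-10', '7,-8,-3', '7,-8,4', '2,-17,11', '2,-16,18', '-2,-23,23']
296 ['-0,-27,-22', '7,-15,-17', '5,-17,-10', '7,-15,-3', '8,-13,4', '5,-17,11', '6,-17,18', '2,-24,23']
304 ['3,-27,-22', '9,-18,-17', '10,-17,-10', '9,-18,-3', '10,-17,4', '10,-17,11', '10,-17,18', '5,-25,23']
312 ['6,-28,-22', '13,-18,-17', '13,-17,-10', '14,-16,-3', '14,-16,4', '14,-17,11', '14,-17,18', '8,-25,24']
320 ['10,-28,-22', '115,119,-36', '18,-17,-10', '18,-17,-3', '17,-18,4', '18,-17,11', '116,120,37', '116,120,52']
328 ['119,113,-50', '117,111,-36', '124,119,-22', '21,-17,-3', '22,-17,4', '124,120,23', '124,119,37', '124,120,52']
```

View pics/w2.png

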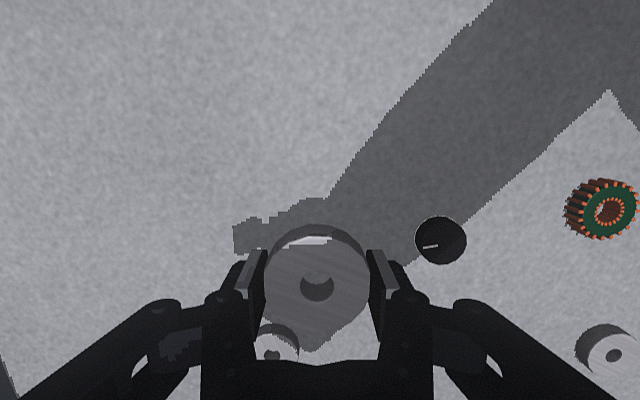

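The disc is held flat: it appears at (316,290), with its top 17 mm behind the TCP, so its underside is about at the fingertips. I carry it to just beyond the stud.

>>> {"fn": "move_arm", "kwargs": {
  "increments": [
    {"grip": 1,"linear": [0.04,-0.06,0.1],"twist": 0},
    {"grip": 1,"linear": [0.08,-0.06,0.22],"twist": 0},
    {"grip": 1,"linear": [0.08,-0.06,0.22],"twist": 0},
    {"grip": 1,"linear": [0.08,-0.06,0.22],"twist": 0},
    {"grip": 1,"linear": [0.08,-0.06,0.22],"twist": 0}
  ]
}}

```text
clock: 5.25
eef_pos: [0.5041, -0.1599, 0.1978]
tool_rot: [-0.706, 0.003, -0.009, 0.708]
ft_force: [2.0, -0.2, -2.6]
grip_width: 0.0455
```

>>> {"fn": "move_arm", "kwargs": {
  "increments": [
    {"grip": 1,"linear": [0.08,-0.06,0.22],"twist": 0},
    {"grip": 1,"linear": [0.08,-0.06,0.22],"twist": 0},
    {"grip": 1,"linear": [0.08,-0.05,0.22],"twist": 0},
    {"grip": 1,"linear": [0.08,-0.03,0.2],"twist": 0},
    {"grip": 1,"linear": [0.08,-0.02,0.2],"twist": 0}
  ]
}}

```text
clock: 5.75
eef_pos: [0.5887, 0.0599, 0.25]
tool_rot: [-0.706, 0.001, -0.011, 0.708]
ft_force: [0.5, -0.9, -2.7]
grip_width: 0.0453
```

```bash
python3 -c "
from h import *
st()"
```

```text
t 5.75 p [0.5887 0.0599 0.25  ] yaw -1.0 ty [ 0.015   0.0033 -0.9999] F [ 0.5 -0.9 -2.7] w 0.0453 j [0.1  0.41 0.29 1.44 0.   0.12]
```

>>> {"fn": "move_arm", "kwargs": {
  "increments": [
    {"grip": 1,"linear": [0.02,0.04,0.15],"twist": -0.005},
    {"grip": 1,"linear": [0.02,0.05,0.14],"twist": -0.004},
    {"grip": 1,"linear": [0.02,0.05,0.1],"twist": 0},
    {"grip": 1,"linear": [0,0.01,0.03],"twist": 0},
    {"grip": 1,"linear": [0,0,0],"twist": 0}
  ]
}}

```text
clock: 6.25
eef_pos: [0.6031, 0.1545, 0.2221]
tool_rot: [-0.705, -0.011, -0.003, 0.709]
ft_force: [-0.2, -0.1, -2.2]
grip_width: 0.0453
```

```bash
cat >> h.py <<'E'
def look(name,save=True):
    o,M=st(); im,P=world("wrist"); cv2.imwrite(f"pics/{name}.png",im)
    return o,M,im,P,(P-np.array(o["eef_pos"]))@M
def disc(T):
    """held disc centre in tool x,z from its top face"""
    m=(np.abs(T[...,1]+.0172)<.0028)&(np.abs(T[...,0])<.03)&(np.abs(T[...,2])<.0245)
    n,l,s,c=cv2.connectedComponentsWithStats(m.astype(np.uint8)); i=1+np.argmax(s[1:,4]); Q=T[l==i][:,[0,2]]
    print("disc circ",cv2.minEnclosingCircle(Q.astype(np.float32)),"y",T[l==i][:,1].mean().round(4))
E
python3 - <<'E'
from h import *
o,M,im,P,T=look("w3"); np.save("w3.npy",P); np.save("w3T.npy",T)
disc(T); disc((np.load("w2.npy")-np.array([0.4261,-0.3508,0.1209]))@M)
m=(P[...,2]>.17)&(P[...,2]<.2)&(T[...,0]<-.02)
print(m.sum(),np.argwhere(m).min(0),np.argwhere(m).max(0))
t=(P[...,2]>.190)&m; print("tip",t.sum(),P[t].mean(0).round(4),cv2.minEnclosingCircle(P[t][:,:2].astype(np.float32)),P[m][:,2].max())
hsv=cv2.cvtColor(im,cv2.COLOR_BGR2HSV); b=(hsv[...,0]>12)&(hsv[...,0]<32)&(hsv[...,1]>90)
print("brass",b.sum(),np.argwhere(b).mean(0) if b.any() else 0)
E
```

```text
t 6.25 p [0.6031 0.1545 0.2221] yaw 0.63 ty [ 0.0187  0.0053 -0.9998] F [-0.2 -0.1 -2.2] w 0.0453 j [0.25 0.48 0.32 1.4  0.   0.24]
disc circ ((-0.0011744564399123192, 3.656066837720573e-05), 0.026594987139105797) y -0.0169
disc circ ((-0.000682953919749707, -0.00025159696815535426), 0.026756685227155685) y -0.0169
501 [122 302] [148 325]
tip 458 [0.5449 0.1531 0.1928] ((0.5498338937759399, 0.15344426035881042), 0.003710236633196473) 0.19669813232850597
brass 10808 [254.87870096  97.14877868]
```

View pics/w3.png

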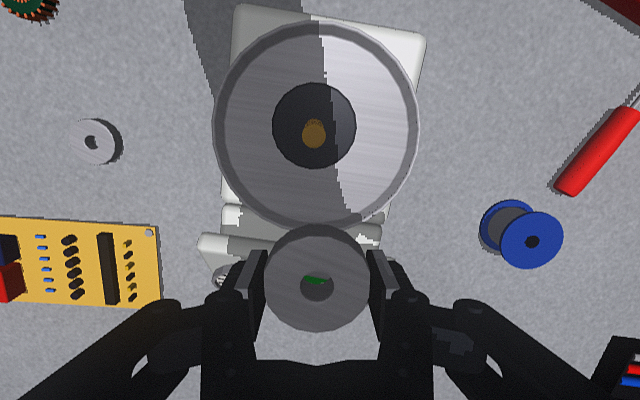

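The stud tip is at (314,133), the disc bore at (316,287), and the tray and base are fully visible. Next I fit the bore and the tip precisely by ray-casting.

```bash
cat >> h.py <<'E'
def rays():
    p=bot.camera_params("wrist"); K=np.array(p["camera_matrix"]); Tc=np.array(p["T_tool_cam"])
    return K,Tc
def cast(px,y):
    """pixels (n,2 as u,v) onto tool plane y -> tool x,z"""
    K,Tc=rays(); px=np.atleast_2d(px).astype(float)
    d=np.c_[(px-K[[0,1],[2,2]])/K[0,0],np.ones(len(px))]@Tc[:3,:3].T; s=(y-Tc[1,3])/d[:,1]
    return (Tc[:3,3]+s[:,None]*d)[:,[0,2]]
from scipy.optimize import least_squares
def fitc(q,r=None):
    f=lambda a:np.hypot(*(q-a[:2]).T)-(a[2] if r is None else r)
    s=least_squares(f,[*q.mean(0),.02][:3],loss="soft_l1",f_scale=.0005); return s.x.round(5),np.sqrt((s.fun**2).mean()).round(5)
def bore(T,ytop=-.0172):
    m=((np.abs(T[...,1]-ytop)<.004)&(np.abs(T[...,0])<.032)&(np.abs(T[...,2])<.0235)).astype(np.uint8)
    m=cv2.morphologyEx(m,cv2.MORPH_OPEN,np.ones((3,3),np.uint8))
    cs,h=cv2.findContours(m,cv2.RETR_CCOMP,cv2.CHAIN_APPROX_NONE)
    out=None
    for c,hh in zip(cs,h[0]):
        if len(c)<30: continue
        q=cast(c[:,0],ytop)
        if hh[3]<0: q=q[np.abs(q[:,1])<.018]; print("outer",len(c),fitc(q),fitc(q,.024))
        else:
            b=q[q[:,0]<q[:,0].mean()+.002]; print("hole",len(c),c[:,0].mean(0),fitc(q),fitc(q,.007)); out=q
    return m
E
python3 - <<'E'
from h import *
for n,e in(("w3",None),):
    T=np.load("w3T.npy"); P=np.load("w3.npy"); bore(T)
o=bot.get_obs(); M=R.from_quat(o["tool_rot"]).as_matrix()
m=((P[...,2]>.187)&(P[...,2]<.2)&(T[...,0]<-.02)).astype(np.uint8)
c=max(cv2.findContours(m,0,1)[0],key=len); yt=(np.array([.5449,.1531,.1935])-o["eef_pos"])@M
q=cast(c[:,0],yt[1]); print("tip contour",yt.round(4),fitc(q),fitc(q,.006)); print(np.median(P[m>0][:,2]))
E
```

```text
outer 337 (array([0.0002 , 0.00079, 0.02358]), np.float64(0.00022)) (array([0.00021, 0.00093, 0.02   ]), np.float64(0.00048))
hole 90 [316.81111111 285.        ] (array([-6.00e-05,  8.10e-04,  6.63e-03]), np.float64(0.00028)) (array([-8.0e-05,  8.1e-04,  2.0e-02]), np.float64(0.00045))
tip contour [-0.0587  0.0276 -0.0004] (array([-0.05878, -0.00087,  0.00592]), np.float64(0.00015)) (array([-0.05878, -0.00087,  0.02   ]), np.float64(0.00017))
0.1921961217376665
```

>>> {"fn": "move_arm", "kwargs": {
  "increments": [
    {"grip": 1,"linear": [-0.1,0,-0.004],"twist": 0.005},
    {"grip": 1,"linear": [-0.1,0,-0.004],"twist": 0.003},
    {"grip": 1,"linear": [-0.07,0,-0.003],"twist": 0},
    {"grip": 1,"linear": [-0.02,0,0],"twist": 0},
    {"grip": 1,"linear": [0,0,0],"twist": 0}
  ]
}}

```text
clock: 6.8
eef_pos: [0.5441, 0.1448, 0.2242]
tool_rot: [-0.706, -0.003, -0.013, 0.708]
ft_force: [1.2, -0.2, -1.1]
grip_width: 0.0455
```

```bash
python3 -c "
from h import *
st()"
```

```text
t 6.8 p [0.5441 0.1448 0.2242] yaw -0.88 ty [ 0.0224  0.0036 -0.9997] F [ 1.2 -0.2 -1.1] w 0.0455 j [ 0.26  0.35  0.14  1.34 -0.    0.28]
```

>>> {"fn": "move_arm", "kwargs": {
  "increments": [
    {"grip": 1,"linear": [0.003,0.03,0.033],"twist": -0.006},
    {"grip": 1,"linear": [0,0,0],"twist": 0},
    {"grip": 1,"linear": [0,0,0],"twist": 0},
    {"grip": 1,"linear": [0,0,0],"twist": 0},
    {"grip": 1,"linear": [0,0,0],"twist": 0}
  ]
}}

```text
clock: 7.3
eef_pos: [0.5477, 0.1509, 0.218]
tool_rot: [-0.706, -0.007, -0.01, 0.708]
ft_force: [0.4, 0.2, -2.0]
grip_width: 0.0455
```

Run:
```python
from h import *
o,M,im,P,T=look("w4"); bore(T)
```

```text
t 7.3 p [0.5477 0.1509 0.218 ] yaw -0.26 ty [ 0.0248  0.0037 -0.9997] F [ 0.4  0.2 -2. ] w 0.0455 j [ 0.27  0.36  0.14  1.32 -0.    0.27]
outer 338 (array([0.0002 , 0.00079, 0.02361]), np.float64(0.00025)) (array([0.00021, 0.00091, 0.02   ]), np.float64(0.00047))
hole 87 [316.86206897 284.4137931 ] (array([-0.00011,  0.00083,  0.00663]), np.float64(0.00028)) (array([-0.00012,  0.00083,  0.02   ]), np.float64(0.00046))
```

>>> {"fn": "move_arm", "kwargs": {
  "increments": [
    {"grip": 1,"linear": [-0.01,0.02,0.004],"twist": -0.001},
    {"grip": 1,"linear": [-0.008,0.02,0.003],"twist": 0},
    {"grip": 1,"linear": [-0.006,0.02,0],"twist": 0},
    {"grip": 1,"linear": [-0.003,0.01,0],"twist": 0},
    {"grip": 1,"linear": [-0.003,0,0],"twist": 0}
  ]
}}

```text
clock: 7.85
eef_pos: [0.5412, 0.1526, 0.202]
tool_rot: [-0.706, -0.008, -0.009, 0.708]
ft_force: [-0.4, -0.4, -2.0]
grip_width: 0.0453
```

```bash
python3 -c "
from h import *
st()"
```

```text
t 7.85 p [0.5412 0.1526 0.202 ] yaw -0.12 ty [ 0.0235  0.0034 -0.9997] F [-0.4 -0.4 -2. ] w 0.0453 j [ 0.28  0.36  0.09  1.28 -0.    0.28]
```

>>> {"fn": "move_arm", "kwargs": {
  "increments": [
    {"grip": 1,"linear": [0.01,0.005,0],"twist": 0},
    {"grip": 1,"linear": [0.005,0.005,0],"twist": 0},
    {"grip": 1,"linear": [0,0.005,0],"twist": 0},
    {"grip": 1,"linear": [0,0.005,0],"twist": 0},
    {"grip": 1,"linear": [-0.002,0,0],"twist": 0}
  ]
}}

```text
clock: 8.35
eef_pos: [0.5444, 0.1526, 0.198]
tool_rot: [-0.706, -0.008, -0.009, 0.708]
ft_force: [-0.5, 0.1, -1.6]
grip_width: 0.0452
```

Run:
```python
from h import *
o,M,im,P,T=look("w5")
cv2.imwrite("pics/w5c.png",cv2.resize(im[220:340,240:400],None,fx=4,fy=4,interpolation=2))
```

```text
t 8.35 p [0.5444 0.1526 0.198 ] yaw -0.13 ty [ 0.0244  0.0036 -0.9997] F [-0.5  0.1 -1.6] w 0.0452 j [ 0.27  0.37  0.09  1.27 -0.    0.28]
```

View pics/w5c.png

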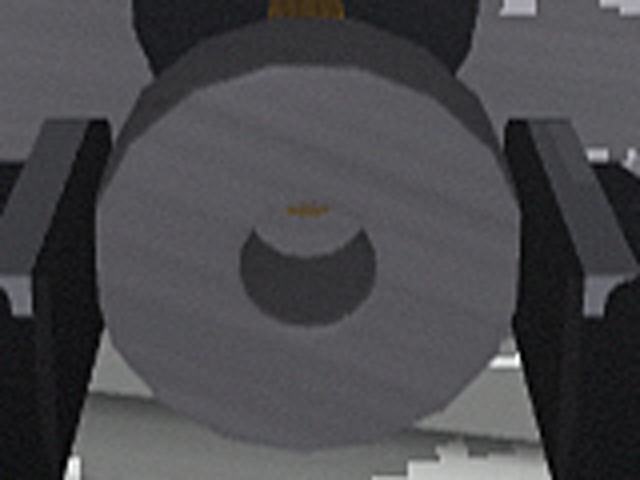

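Brass shows in the bore, centred across it at (307,210) of the crop, so the alignment is good to about 1 mm. I thread on slowly, watching the force.

>>> {"fn": "move_arm", "kwargs": {
  "increments": [
    {"grip": 1,"linear": [-0.001,0.015,0],"twist": 0},
    {"grip": 1,"linear": [-0.001,0.015,0],"twist": 0},
    {"grip": 1,"linear": [-0.001,0.015,0],"twist": 0},
    {"grip": 1,"linear": [-0.001,0.01,0],"twist": 0},
    {"grip": 1,"linear": [-0.001,0,0],"twist": 0}
  ]
}}

```text
clock: 8.9
eef_pos: [0.5434, 0.1526, 0.1861]
tool_rot: [-0.706, -0.008, -0.009, 0.708]
ft_force: [0.0, 0.4, -1.8]
grip_width: 0.0452
```

Run:
```python
from h import *
o,M,im,P,T=look("w6")
cv2.imwrite("pics/w6c.png",cv2.resize(im[220:340,240:400],None,fx=4,fy=4,interpolation=2))
hsv=cv2.cvtColor(im,cv2.COLOR_BGR2HSV)[270:300,290:345]; b=(hsv[...,0]>10)&(hsv[...,0]<32)&(hsv[...,1]>100)
print("brass in bore",b.sum(),np.argwhere(b).mean(0)+[270,290] if b.any() else 0)
bore(T)
```

```text
t 8.9 p [0.5434 0.1526 0.1861] yaw -0.12 ty [ 0.0242  0.0035 -0.9997] F [ 0.   0.4 -1.8] w 0.0452 j [ 0.28  0.37  0.07  1.24 -0.    0.28]
brass in bore 334 [279.32634731 316.25748503]
outer 347 (array([0.00015, 0.00078, 0.02362]), np.float64(0.00024)) (array([0.00015, 0.00094, 0.02   ]), np.float64(0.00044))
hole 85 [316.78823529 284.2       ] (array([-0.00017,  0.0008 ,  0.00658]), np.float64(0.00027)) (array([-0.00018,  0.0008 ,  0.02   ]), np.float64(0.0005))
```

Underside is 7 mm below the tip with no side force: threaded.

>>> {"fn": "move_arm", "kwargs": {
  "increments": [
    {"grip": 1,"linear": [0.003,0.03,0],"twist": 0},
    {"grip": 1,"linear": [0.001,0.04,0],"twist": 0},
    {"grip": 1,"linear": [0,0.045,0],"twist": 0},
    {"grip": 1,"linear": [0,0.035,0],"twist": 0},
    {"grip": 1,"linear": [0,0.015,0],"twist": 0}
  ]
}}

```text
clock: 9.45
eef_pos: [0.5445, 0.1526, 0.1504]
tool_rot: [-0.706, -0.007, -0.009, 0.708]
ft_force: [0.2, 0.4, -0.7]
grip_width: 0.0453
```

```bash
python3 -c "
from h import *
st()"
```

```text
t 9.45 p [0.5445 0.1526 0.1504] yaw -0.12 ty [ 0.0232  0.0033 -0.9997] F [ 0.2  0.4 -0.7] w 0.0453 j [ 0.27  0.4   0.01  1.16 -0.    0.28]
```

>>> {"fn": "move_arm", "kwargs": {
  "increments": [
    {"grip": 1,"linear": [0,0.02,0],"twist": 0},
    {"grip": 1,"linear": [0,0.02,0],"twist": 0},
    {"grip": 1,"linear": [0,0.015,0],"twist": 0},
    {"grip": 1,"linear": [0,0.01,0],"twist": 0},
    {"grip": 1,"linear": [0,0.005,0],"twist": 0}
  ]
}}

```text
clock: 9.95
eef_pos: [0.5448, 0.1526, 0.1346]
tool_rot: [-0.706, -0.007, -0.009, 0.708]
ft_force: [-0.3, -1.0, -1.9]
grip_width: 0.0454
```

```bash
python3 -c "
from h import *
st()"
```

```text
t 9.95 p [0.5448 0.1526 0.1346] yaw -0.12 ty [ 0.0226  0.0031 -0.9997] F [-0.3 -1.  -1.9] w 0.0454 j [ 0.27  0.41 -0.01  1.12 -0.    0.28]
```

>>> {"fn": "move_arm", "kwargs": {
  "increments": [
    {"grip": 1,"linear": [0,0.005,0],"twist": 0},
    {"grip": 1,"linear": [0,0.005,0],"twist": 0},
    {"grip": 1,"linear": [0,0.004,0],"twist": 0},
    {"grip": 1,"linear": [0,0.003,0],"twist": 0},
    {"grip": 1,"linear": [0,0.002,0],"twist": 0}
  ]
}}

```text
clock: 10.45
eef_pos: [0.5449, 0.1526, 0.1318]
tool_rot: [-0.706, -0.008, -0.009, 0.708]
ft_force: [-2.3, 0.1, 0.9]
grip_width: 0.0451
```

```bash
python3 -c "
from h import *
st()"
```

```text
t 10.45 p [0.5449 0.1526 0.1318] yaw -0.12 ty [ 0.0235  0.0034 -0.9997] F [-2.3  0.1  0.9] w 0.0451 j [ 0.27  0.41 -0.02  1.12 -0.    0.28]
```

Contact felt: about 2.8 N was transferred. I press slightly more, then open and rise.

>>> {"fn": "move_arm", "kwargs": {
  "increments": [
    {"grip": 1,"linear": [0,0.004,0],"twist": 0},
    {"grip": 0.45,"linear": [0,0,0],"twist": 0},
    {"grip": 0.25,"linear": [0,0,0],"twist": 0},
    {"grip": 0.25,"linear": [0,0,0],"twist": 0},
    {"grip": 0.25,"linear": [0,-0.04,0],"twist": 0}
  ]
}}

```text
clock: 10.95
eef_pos: [0.5456, 0.1528, 0.1391]
tool_rot: [-0.706, -0.008, -0.01, 0.708]
ft_force: [0.1, -0.6, -0.4]
grip_width: 0.064
```

>>> {"fn": "move_arm", "kwargs": {
  "increments": [
    {"grip": 0.25,"linear": [0,-0.1,0],"twist": 0},
    {"grip": 0.25,"linear": [0,-0.15,0],"twist": 0},
    {"grip": 0.25,"linear": [0,-0.15,0],"twist": 0},
    {"grip": 0.25,"linear": [0.06,-0.04,0],"twist": 0},
    {"grip": 0.25,"linear": [0.05,0,0],"twist": 0}
  ]
}}

```text
clock: 11.45
eef_pos: [0.5664, 0.153, 0.2355]
tool_rot: [-0.705, -0.01, -0.011, 0.709]
ft_force: [-0.6, 0.9, -0.1]
grip_width: 0.064
```

```bash
cat >> h.py <<'E'
def dial():
    """needle angle from scene picture: homography-free, dial plane by 3D points"""
    im,P=world("scene"); return im,P
E
python3 - <<'E'
from h import *
o,M,im,P,T=look("w7"); np.save("w7.npy",P); np.save("w7T.npy",T)
s,S=world("scene"); cv2.imwrite("pics/s7.png",s)
a=cv2.resize(s[190:310,285:415],None,fx=3,fy=3,interpolation=2)
b=im[0:360,160:480]
cv2.imwrite("pics/c7.png",np.hstack([a,b]))
E
```

```text
t 11.45 p [0.5664 0.153  0.2355] yaw -0.09 ty [ 0.0303  0.0053 -0.9995] F [-0.6  0.9 -0.1] w 0.064 j [ 0.27  0.39  0.22  1.37 -0.    0.27]
```

View pics/c7.png

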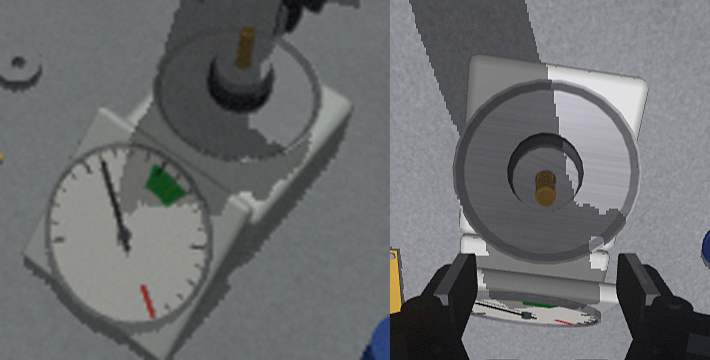

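The first disc sits flat on the base and the needle has moved up by about two ticks. I check the stud again and go for the nearest disc at (0.571, -0.078).

>>> {"fn": "move_arm", "kwargs": {
  "increments": [
    {"grip": 0.25,"linear": [-0.01,0,-0.15],"twist": 0},
    {"grip": 0.25,"linear": [0,0,-0.23],"twist": 0},
    {"grip": 0.25,"linear": [0,0,-0.23],"twist": 0},
    {"grip": 0.25,"linear": [0,0.06,-0.22],"twist": 0},
    {"grip": 0.25,"linear": [0,0.12,-0.17],"twist": 0}
  ]
}}

```text
clock: 12.05
eef_pos: [0.5668, -0.0472, 0.199]
tool_rot: [-0.705, -0.016, -0.009, 0.709]
ft_force: [1.0, 0.4, -0.1]
grip_width: 0.0636
```

```bash
cat >> h.py <<'E'
def blobs(P,z0=.010,z1=.022):
    Z=P[...,2]; m=((Z>z0)&(Z<z1)).astype(np.uint8); n,l,s,c=cv2.connectedComponentsWithStats(m)
    for i in range(1,n):
        if s[i,4]>1000:
            Q=P[l==i]; print("blob",s[i],Q.mean(0).round(4),((Q.max(0)+Q.min(0))/2).round(4))
def tip(P,T,o,M,zt,x0=None):
    m=((P[...,2]>zt-.006)&(P[...,2]<zt+.006)&(np.hypot(P[...,0]-.545,P[...,1]-.153)<.02)).astype(np.uint8)
    c=max(cv2.findContours(m,0,1)[0],key=len); c0=P[m>0].mean(0); c0[2]=zt; yt=((c0-o["eef_pos"])@M)[1]
    f,e=fitc(cast(c[:,0],yt)); print("tip px",m.sum(),"mean",P[m>0].mean(0).round(4),"fit world",(M@[f[0],yt,f[1]]+o["eef_pos"]).round(4),"r",f[2],e)
E
python3 - <<'E'
from h import *
o,M,im,P,T=look("w8"); blobs(P)
T7=np.load("w7T.npy");P7=np.load("w7.npy")
e=np.array([.5664,.153,.2355])
# recover pose of w7 from points
A=P7.reshape(-1,3);B=T7.reshape(-1,3);k=np.isfinite(A[:,0]);M7=np.linalg.lstsq(np.c_[B[k],np.ones(k.sum())],A[k],rcond=None)[0]
tip(P7,T7,{"eef_pos":M7[3]},M7[:3].T,.1914)
s=np.load("scene0.npy")
E
```

```text
t 12.05 p [ 0.5668 -0.0472  0.199 ] yaw 0.56 ty [ 0.0356  0.0065 -0.9993] F [ 1.   0.4 -0.1] w 0.0636 j [-0.09  0.36  0.09  1.26  0.01 -0.1 ]
blob [ 209    0   58   58 2127] [ 0.434  -0.1153  0.017 ] [ 0.4351 -0.1158  0.0151]
blob [  67   32   51   47 1763] [ 0.4581 -0.2442  0.0197] [ 0.4583 -0.2466  0.016 ]
blob [  78  141   53   49 1820] [ 0.5574 -0.2552  0.0162] [ 0.5582 -0.2567  0.0144]
blob [ 262  156   47   47 1594] [ 0.5704 -0.077   0.0164] [ 0.5712 -0.0771  0.0145]
blob [  47  232   49   42 1486] [ 0.6539 -0.3089  0.016 ] [ 0.6549 -0.311   0.0146]
blob [ 141  251   85   65 1880] [ 0.6793 -0.2047  0.0114] [ 0.6953 -0.1938  0.0159]
blob [ 232  258  100   87 5478] [ 0.717  -0.0803  0.0125] [ 0.719  -0.0866  0.016 ]
tip px 366 mean [0.5446 0.1531 0.1902] fit world [0.5443 0.1531 0.1914] r 0.00613 0.00031
```

>>> {"fn": "move_arm", "kwargs": {
  "increments": [
    {"grip": 0.25,"linear": [-0.005,0.18,-0.07],"twist": 0.003},
    {"grip": 0.25,"linear": [-0.005,0.23,-0.04],"twist": 0.002},
    {"grip": 0.25,"linear": [-0.005,0.23,-0.01],"twist": 0},
    {"grip": 0.25,"linear": [0,0.15,0],"twist": 0},
    {"grip": 0.25,"linear": [0,0.04,0],"twist": 0}
  ]
}}

```text
clock: 12.6
eef_pos: [0.5636, -0.0789, 0.0231]
tool_rot: [-0.706, -0.005, -0.014, 0.708]
ft_force: [-1.5, -0.3, -0.2]
grip_width: 0.0643
```

Run:
```python
from h import *
o,M,im,P,T=look("w9"); blobs(P)
```

```text
t 12.6 p [ 0.5636 -0.0789  0.0231] yaw -0.74 ty [ 0.028   0.0035 -0.9996] F [-1.5 -0.3 -0.2] w 0.0643 j [-0.14  0.53 -0.15  0.87  0.01 -0.13]
blob [ 179    0   80   24 1175] [ 0.4533 -0.1155  0.016 ] [ 0.4535 -0.1156  0.0146]
blob [ 575  195   65  173 2783] [0.5818 0.0711 0.0166] [0.5818 0.0719 0.016 ]
blob [ 272  225   94   88 6042] [ 0.569  -0.0773  0.0162] [ 0.5709 -0.0772  0.0143]
```

>>> {"fn": "move_arm", "kwargs": {
  "increments": [
    {"grip": 0.25,"linear": [0.014,0.035,0.004],"twist": -0.003},
    {"grip": 0.25,"linear": [0.01,0.035,0.002],"twist": -0.002},
    {"grip": 0.25,"linear": [0.004,0.02,0],"twist": 0},
    {"grip": 0.25,"linear": [0,0.01,0],"twist": 0},
    {"grip": 0.25,"linear": [-0.002,0.004,0],"twist": 0}
  ]
}}

```text
clock: 13.15
eef_pos: [0.5748, -0.0769, 0.007]
tool_rot: [-0.706, -0.013, -0.013, 0.708]
ft_force: [-0.2, 0.4, -0.1]
grip_width: 0.0641
```

```bash
python3 -c "
from h import *
st()"
```

```text
t 13.15 p [ 0.5748 -0.0769  0.007 ] yaw -0.0 ty [ 0.0376  0.0024 -0.9993] F [-0.2  0.4 -0.1] w 0.0641 j [-0.14  0.56 -0.15  0.83  0.01 -0.14]
```

>>> {"fn": "move_arm", "kwargs": {
  "increments": [
    {"grip": 0.25,"linear": [-0.012,0.018,-0.001],"twist": 0},
    {"grip": 0.25,"linear": [-0.008,0.015,0],"twist": 0},
    {"grip": 0.25,"linear": [-0.004,0.006,0],"twist": 0},
    {"grip": 0.8,"linear": [-0.003,0.003,0],"twist": 0},
    {"grip": 1,"linear": [-0.003,0,0],"twist": 0}
  ]
}}

```text
clock: 13.65
eef_pos: [0.5701, -0.0774, -0.0002]
tool_rot: [-0.706, -0.015, -0.015, 0.708]
ft_force: [1.6, -0.4, 1.3]
grip_width: 0.0457
```

```bash
python3 -c "
from h import *
st()"
```

```text
t 13.65 p [ 5.701e-01 -7.740e-02 -2.000e-04] yaw -0.01 ty [ 0.0415  0.0018 -0.9991] F [ 1.6 -0.4  1.3] w 0.0457 j [-0.14  0.56 -0.17  0.8   0.01 -0.14]
```

>>> {"fn": "move_arm", "kwargs": {
  "increments": [
    {"grip": 1,"linear": [0,-0.02,0],"twist": 0},
    {"grip": 1,"linear": [0,-0.12,0],"twist": 0},
    {"grip": 1,"linear": [0,-0.22,0],"twist": 0},
    {"grip": 1,"linear": [0.03,-0.22,0],"twist": 0},
    {"grip": 1,"linear": [0.06,-0.22,0],"twist": 0}
  ]
}}

```text
clock: 14.15
eef_pos: [0.5719, -0.0766, 0.1544]
tool_rot: [-0.705, -0.005, -0.005, 0.709]
ft_force: [1.3, 0.1, -3.1]
grip_width: 0.0451
```

>>> {"fn": "move_arm", "kwargs": {
  "increments": [
    {"grip": 1,"linear": [0.06,-0.17,0.12],"twist": 0},
    {"grip": 1,"linear": [0.04,-0.1,0.22],"twist": 0},
    {"grip": 1,"linear": [0.02,-0.03,0.24],"twist": 0},
    {"grip": 1,"linear": [0,0,0.24],"twist": 0},
    {"grip": 1,"linear": [0,0,0.18],"twist": 0}
  ]
}}

```text
clock: 14.65
eef_pos: [0.601, 0.1229, 0.2272]
tool_rot: [-0.706, -0.006, -0.015, 0.708]
ft_force: [1.1, -0.5, -2.4]
grip_width: 0.0458
```

```bash
python3 -c "
from h import *
st()"
```

```text
t 14.65 p [0.601  0.1229 0.2272] yaw -0.78 ty [ 0.0294  0.004  -0.9996] F [ 1.1 -0.5 -2.4] w 0.0458 j [ 0.2   0.45  0.29  1.38 -0.    0.22]
```

>>> {"fn": "move_arm", "kwargs": {
  "increments": [
    {"grip": 1,"linear": [0,0,0.06],"twist": -0.004},
    {"grip": 1,"linear": [0,0,0.04],"twist": -0.002},
    {"grip": 1,"linear": [-0.003,0,0.01],"twist": 0},
    {"grip": 1,"linear": [-0.003,0,0],"twist": 0},
    {"grip": 1,"linear": [-0.003,0,0],"twist": 0}
  ]
}}

```text
clock: 15.15
eef_pos: [0.5973, 0.1483, 0.2253]
tool_rot: [-0.706, -0.01, -0.007, 0.708]
ft_force: [0.4, -0.3, -2.6]
grip_width: 0.0458
```

Run:
```python
from h import *
o,M,im,P,T=look("w10"); tip(P,T,o,M,.1914)
m=np.abs(T[...,0])<.02; m&=(np.abs(T[...,2])<.02)&(T[...,1]<-.005); y=np.median(T[m][:,1]); print("ytop",y); bore(T,y)
Q=T[m]; Q=Q[np.abs(Q[:,1]-y)<.004]; print("plane tilt",np.linalg.lstsq(np.c_[Q[:,[0,2]],np.ones(len(Q))],Q[:,1],rcond=None)[0].round(4))
s,S=world("scene"); cv2.imwrite("pics/s10.png",s)
```

```text
t 15.15 p [0.5973 0.1483 0.2253] yaw 0.23 ty [ 0.0246  0.0025 -0.9997] F [ 0.4 -0.3 -2.6] w 0.0458 j [ 0.25  0.46  0.3   1.39 -0.    0.24]
tip px 434 mean [0.5448 0.1531 0.1903] fit world [0.5447 0.1531 0.1914] r 0.00591 0.00019
ytop -0.07416399167443569
outer 265 (array([-0.09711,  0.00127,  0.08827]), np.float64(0.00144)) (array([-0.03188,  0.00077,  0.02   ]), np.float64(0.00185))
outer 106 (array([-0.01739, -0.0178 ,  0.00297]), np.float64(0.00037)) (array([-0.01846,  0.00805,  0.02   ]), np.float64(0.00093))
outer 95 (array([-0.01715,  0.02308,  0.00651]), np.float64(0.0002)) (array([-0.01906, -0.00694,  0.02   ]), np.float64(0.00045))
plane tilt [-0.0873 -0.0043 -0.0764]
```

```bash
cat >> h.py <<'E'
def held(T):
    m=(np.hypot(T[...,0],T[...,2])<.02)&(T[...,1]<0)&(T[...,1]>-.03); y=np.median(T[m][:,1]); Q=T[m]; Q=Q[np.abs(Q[:,1]-y)<.004]
    print("ytop",y.round(4),"plane",np.linalg.lstsq(np.c_[Q[:,[0,2]],np.ones(len(Q))],Q[:,1],rcond=None)[0].round(4)); bore(T,y)
E
python3 - <<'E'
from h import *
o,M,im,P,T=look("w10"); tip(P,T,o,M,.1914); held(T)
E
```

```text
t 15.25 p [0.5974 0.1481 0.2255] yaw 0.2 ty [ 0.0248  0.0027 -0.9997] F [-0.6 -0.1 -2.4] w 0.0455 j [ 0.24  0.46  0.3   1.39 -0.    0.24]
tip px 436 mean [0.5448 0.1531 0.1903] fit world [0.5447 0.153  0.1914] r 0.00592 0.00017
ytop -0.0167 plane [ 0.0442  0.0023 -0.0167]
outer 315 (array([0.00028, 0.00077, 0.02348]), np.float64(0.00021)) (array([0.00034, 0.00095, 0.02   ]), np.float64(0.00056))
hole 86 [316.40697674 284.48837209] (array([0.00028, 0.00072, 0.00653]), np.float64(0.00037)) (array([0.00027, 0.00072, 0.02   ]), np.float64(0.00059))
```

>>> {"fn": "move_arm", "kwargs": {
  "increments": [
    {"grip": 1,"linear": [-0.09,0.01,0.01],"twist": 0},
    {"grip": 1,"linear": [-0.09,0.01,0.01],"twist": 0},
    {"grip": 1,"linear": [-0.06,0.01,0.005],"twist": 0},
    {"grip": 1,"linear": [-0.02,0.01,0],"twist": 0},
    {"grip": 1,"linear": [0,0.005,0],"twist": 0}
  ]
}}

```text
clock: 15.8
eef_pos: [0.5456, 0.1494, 0.2154]
tool_rot: [-0.706, -0.009, -0.011, 0.708]
ft_force: [-0.3, -0.6, -1.1]
grip_width: 0.0456
```

```bash
python3 -c "
from h import *
st()"
```

```text
t 15.8 p [0.5456 0.1494 0.2154] yaw -0.17 ty [ 0.0273  0.0027 -0.9996] F [-0.3 -0.6 -1.1] w 0.0456 j [ 0.27  0.36  0.12  1.31 -0.    0.27]
```

>>> {"fn": "move_arm", "kwargs": {
  "increments": [
    {"grip": 1,"linear": [-0.002,0.02,0.007],"twist": 0},
    {"grip": 1,"linear": [-0.002,0.02,0.006],"twist": 0},
    {"grip": 1,"linear": [-0.001,0.02,0.001],"twist": 0},
    {"grip": 1,"linear": [0,0.012,0],"twist": 0},
    {"grip": 1,"linear": [-0.001,0.004,0],"twist": 0}
  ]
}}

```text
clock: 16.3
eef_pos: [0.547, 0.1519, 0.1986]
tool_rot: [-0.706, -0.009, -0.012, 0.708]
ft_force: [0.6, 0.3, -1.9]
grip_width: 0.0455
```

```bash
python3 -c "
from h import *
st()"
```

```text
t 16.3 p [0.547  0.1519 0.1986] yaw -0.26 ty [ 0.0287  0.0027 -0.9996] F [ 0.6  0.3 -1.9] w 0.0455 j [ 0.27  0.37  0.09  1.27 -0.01  0.28]
```

>>> {"fn": "move_arm", "kwargs": {
  "increments": [
    {"grip": 1,"linear": [-0.007,0.006,0.002],"twist": -0.001},
    {"grip": 1,"linear": [-0.005,0.006,0],"twist": -0.001},
    {"grip": 1,"linear": [-0.003,0.005,0],"twist": 0},
    {"grip": 1,"linear": [-0.002,0.003,0],"twist": 0},
    {"grip": 1,"linear": [-0.002,0,0],"twist": 0}
  ]
}}

```text
clock: 16.8
eef_pos: [0.5431, 0.1524, 0.1939]
tool_rot: [-0.706, -0.01, -0.01, 0.708]
ft_force: [0.4, -0.3, -2.4]
grip_width: 0.0458
```

```bash
python3 -c "
from h import *
st()"
```

```text
t 16.8 p [0.5431 0.1524 0.1939] yaw -0.01 ty [ 0.0284  0.0026 -0.9996] F [ 0.4 -0.3 -2.4] w 0.0458 j [ 0.28  0.36  0.08  1.26 -0.01  0.28]
```

>>> {"fn": "move_arm", "kwargs": {
  "increments": [
    {"grip": 1,"linear": [0.006,0.004,0],"twist": 0},
    {"grip": 1,"linear": [0.002,0.012,0],"twist": 0},
    {"grip": 1,"linear": [-0.001,0.015,0],"twist": 0},
    {"grip": 1,"linear": [-0.001,0.012,0],"twist": 0},
    {"grip": 1,"linear": [-0.001,0.004,0],"twist": 0}
  ]
}}

```text
clock: 17.3
eef_pos: [0.5445, 0.1524, 0.1841]
tool_rot: [-0.706, -0.01, -0.01, 0.708]
ft_force: [-0.1, 0.5, -1.6]
grip_width: 0.0458
```

Run:
```python
from h import *
o,M,im,P,T=look("w11")
hsv=cv2.cvtColor(im,cv2.COLOR_BGR2HSV)[268:302,290:345]; b=(hsv[...,0]>10)&(hsv[...,0]<32)&(hsv[...,1]>100)
print("brass in bore",b.sum(),np.argwhere(b).mean(0)+[268,290] if b.any() else 0)
```

```text
t 17.3 p [0.5445 0.1524 0.1841] yaw -0.01 ty [ 0.0288  0.0028 -0.9996] F [-0.1  0.5 -1.6] w 0.0458 j [ 0.28  0.37  0.06  1.23 -0.01  0.28]
brass in bore 248 [278.36693548 316.34677419]
```

>>> {"fn": "move_arm", "kwargs": {
  "increments": [
    {"grip": 1,"linear": [0.001,0.03,0],"twist": 0},
    {"grip": 1,"linear": [-0.001,0.04,0],"twist": 0},
    {"grip": 1,"linear": [-0.001,0.04,0],"twist": 0},
    {"grip": 1,"linear": [-0.001,0.025,0],"twist": 0},
    {"grip": 1,"linear": [0,0.008,0],"twist": 0}
  ]
}}

```text
clock: 17.85
eef_pos: [0.5441, 0.1524, 0.1525]
tool_rot: [-0.706, -0.01, -0.01, 0.708]
ft_force: [-0.8, 0.7, -2.8]
grip_width: 0.0453
```

```bash
python3 -c "
from h import *
st()"
```

```text
t 17.85 p [0.5441 0.1524 0.1525] yaw -0.0 ty [ 0.0271  0.0024 -0.9996] F [-0.8  0.7 -2.8] w 0.0453 j [ 0.28  0.39  0.01  1.16 -0.01  0.28]
```

>>> {"fn": "move_arm", "kwargs": {
  "increments": [
    {"grip": 1,"linear": [0.001,0.009,0],"twist": 0},
    {"grip": 1,"linear": [0,0.008,0],"twist": 0},
    {"grip": 1,"linear": [0,0.006,0],"twist": 0},
    {"grip": 1,"linear": [0,0.004,0],"twist": 0},
    {"grip": 1,"linear": [0,0.003,0],"twist": 0}
  ]
}}

```text
clock: 18.35
eef_pos: [0.5448, 0.1524, 0.1464]
tool_rot: [-0.706, -0.01, -0.01, 0.708]
ft_force: [-1.7, 0.5, -0.4]
grip_width: 0.0457
```

```bash
python3 -c "
from h import *
st()"
```

```text
t 18.35 p [0.5448 0.1524 0.1464] yaw -0.01 ty [ 0.0277  0.0025 -0.9996] F [-1.7  0.5 -0.4] w 0.0457 j [ 0.28  0.4  -0.    1.15 -0.01  0.28]
```

>>> {"fn": "move_arm", "kwargs": {
  "increments": [
    {"grip": 1,"linear": [-0.002,0.006,0],"twist": 0},
    {"grip": 1,"linear": [-0.002,0.005,0],"twist": 0},
    {"grip": 1,"linear": [-0.001,0.003,0],"twist": 0},
    {"grip": 1,"linear": [-0.001,0.003,0],"twist": 0},
    {"grip": 1,"linear": [0,0.001,0],"twist": 0}
  ]
}}

```text
clock: 18.85
eef_pos: [0.5448, 0.1524, 0.1444]
tool_rot: [-0.706, -0.011, -0.011, 0.708]
ft_force: [-1.2, -0.4, 1.3]
grip_width: 0.0461
```

```bash
python3 -c "
from h import *
st()"
```

```text
t 18.85 p [0.5448 0.1524 0.1444] yaw -0.02 ty [ 0.0315  0.0028 -0.9995] F [-1.2 -0.4  1.3] w 0.0461 j [ 0.28  0.4  -0.01  1.14 -0.01  0.28]
```

Seated with +1.3 N. I release, rise and look.

>>> {"fn": "move_arm", "kwargs": {
  "increments": [
    {"grip": 0.45,"linear": [-0.002,0,0],"twist": 0},
    {"grip": 0.25,"linear": [-0.002,0,0],"twist": 0},
    {"grip": 0.25,"linear": [-0.002,0,0],"twist": 0},
    {"grip": 0.25,"linear": [0,-0.04,0],"twist": 0},
    {"grip": 0.25,"linear": [0,-0.1,0],"twist": 0}
  ]
}}

```text
clock: 19.35
eef_pos: [0.5414, 0.1522, 0.1705]
tool_rot: [-0.706, -0.009, -0.01, 0.708]
ft_force: [-0.7, 0.6, -0.1]
grip_width: 0.0641
```

>>> {"fn": "move_arm", "kwargs": {
  "increments": [
    {"grip": 0.25,"linear": [0,-0.15,0],"twist": 0},
    {"grip": 0.25,"linear": [0,-0.13,0],"twist": 0},
    {"grip": 0.25,"linear": [0.05,-0.04,0],"twist": 0},
    {"grip": 0.25,"linear": [0.04,0,-0.1],"twist": 0},
    {"grip": 0.25,"linear": [0,0,-0.2],"twist": 0}
  ]
}}

```text
clock: 19.85
eef_pos: [0.5601, 0.0958, 0.2437]
tool_rot: [-0.705, -0.015, -0.01, 0.709]
ft_force: [-0.3, -1.1, 1.1]
grip_width: 0.064
```

Run:
```python
from h import *
o,M,im,P,T=look("w12"); tip(P,T,o,M,.189); blobs(P)
s,S=world("scene"); cv2.imwrite("pics/s12.png",s)
a=cv2.resize(s[190:310,285:415],None,fx=3,fy=3,interpolation=2)
cv2.imwrite("pics/c12.png",np.hstack([a,im[0:360,200:560]]))
```

```text
t 19.85 p [0.5601 0.0958 0.2437] yaw 0.45 ty [ 0.0358  0.0063 -0.9993] F [-0.3 -1.1  1.1] w 0.064 j [0.17 0.34 0.18 1.37 0.   0.16]
tip px 350 mean [0.5446 0.1526 0.1877] fit world [0.5443 0.1523 0.189 ] r 0.0064 0.00044
blob [  79   14   54   54 1831] [ 0.4333 -0.1142  0.0168] [ 0.4335 -0.1154  0.0151]
blob [  43  240  173   78 6938] [ 0.7009 -0.1357  0.0124] [ 0.7105 -0.1344  0.016 ]
```

View pics/c12.png

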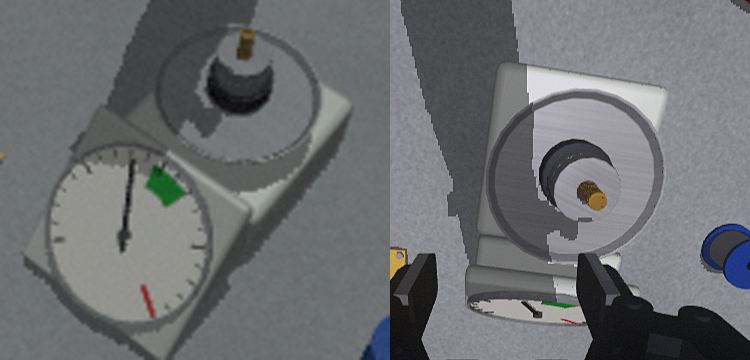

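Two discs are on. The needle (about 0.87 kg) is still one to two ticks short of green, so a third disc is needed: the one at (0.558, -0.256).

>>> {"fn": "move_arm", "kwargs": {
  "increments": [
    {"grip": 0.25,"linear": [0,0,-0.24],"twist": 0.003},
    {"grip": 0.25,"linear": [0,0,-0.24],"twist": 0.002},
    {"grip": 0.25,"linear": [0,0.08,-0.23],"twist": 0},
    {"grip": 0.25,"linear": [0,0.1,-0.22],"twist": 0},
    {"grip": 0.25,"linear": [0,0.1,-0.22],"twist": 0}
  ]
}}

```text
clock: 20.45
eef_pos: [0.5648, -0.1378, 0.1918]
tool_rot: [-0.705, -0.017, -0.017, 0.709]
ft_force: [0.2, -0.2, -0.3]
grip_width: 0.064
```

Run:
```python
from h import *
o,M,im,P,T=look("w13"); blobs(P)
```

```text
t 20.45 p [ 0.5648 -0.1378  0.1918] yaw 0.03 ty [ 0.0482  0.006  -0.9988] F [ 0.2 -0.2 -0.3] w 0.064 j [-0.25  0.38  0.1   1.24  0.02 -0.25]
blob [ 312    0   58   58 2112] [ 0.4344 -0.1162  0.0172] [ 0.4363 -0.1159  0.0152]
blob [ 166   32   48   48 1689] [ 0.4582 -0.2453  0.0201] [ 0.458  -0.2466  0.0161]
blob [ 485   54   96  257 1573] [0.5773 0.0727 0.0172] [0.5877 0.0738 0.016 ]
blob [ 168  144   51   49 1795] [ 0.5571 -0.2559  0.0163] [ 0.5579 -0.2568  0.0144]
blob [  32  152   55   49 1910] [ 0.5649 -0.3865  0.0161] [ 0.5659 -0.3882  0.0146]
blob [  40  237   50   42 1529] [ 0.6538 -0.4039  0.016 ] [ 0.6556 -0.4056  0.0146]
blob [ 130  236   48   43 1453] [ 0.6536 -0.3096  0.0162] [ 0.6552 -0.311   0.0143]
blob [ 246  256  156   91 8565] [ 0.7136 -0.124   0.0123] [ 0.7163 -0.1236  0.016 ]
```

>>> {"fn": "move_arm", "kwargs": {
  "increments": [
    {"grip": 0.25,"linear": [-0.015,0.15,-0.15],"twist": 0},
    {"grip": 0.25,"linear": [-0.015,0.17,-0.15],"twist": 0},
    {"grip": 0.25,"linear": [-0.015,0.18,-0.12],"twist": 0},
    {"grip": 0.25,"linear": [-0.015,0.14,-0.06],"twist": 0},
    {"grip": 0.25,"linear": [-0.01,0.05,0],"twist": 0}
  ]
}}

```text
clock: 21.0
eef_pos: [0.5569, -0.245, 0.0487]
tool_rot: [-0.706, -0.013, -0.022, 0.707]
ft_force: [0.4, 0.8, -0.1]
grip_width: 0.064
```

Run:
```python
from h import *
o,M,im,P,T=look("w14"); blobs(P)
```

```text
t 21.0 p [ 0.5569 -0.245   0.0487] yaw -0.7 ty [ 0.0501  0.001  -0.9987] F [ 0.4  0.8 -0.1] w 0.064 j [-0.43  0.55 -0.03  0.95  0.02 -0.41]
blob [ 268    0   82   88 5568] [ 0.4575 -0.2468  0.0204] [ 0.4582 -0.2468  0.0187]
blob [ 536    0  104   43 3154] [ 0.4477 -0.1186  0.0165] [ 0.4484 -0.1177  0.0149]
blob [ 253  196   83   80 4770] [ 0.5561 -0.2568  0.0162] [ 0.5578 -0.2572  0.0143]
blob [  26  212   90   77 5025] [ 0.5637 -0.3865  0.016 ] [ 0.5656 -0.3885  0.0144]
```

>>> {"fn": "move_arm", "kwargs": {
  "increments": [
    {"grip": 0.25,"linear": [-0.004,0.05,-0.022],"twist": -0.003},
    {"grip": 0.25,"linear": [-0.004,0.06,-0.02],"twist": -0.001},
    {"grip": 0.25,"linear": [-0.004,0.045,-0.012],"twist": 0},
    {"grip": 0.25,"linear": [-0.003,0.02,0],"twist": 0},
    {"grip": 0.25,"linear": [-0.003,0.005,0],"twist": 0}
  ]
}}

```text
clock: 21.55
eef_pos: [0.5586, -0.253, 0.0141]
tool_rot: [-0.707, -0.02, -0.019, 0.707]
ft_force: [0.2, 0.4, 0.5]
grip_width: 0.0642
```

```bash
python3 -c "
from h import *
st()"
```

```text
t 21.55 p [ 0.5586 -0.253   0.0141] yaw 0.12 ty [ 5.550e-02  2.000e-04 -9.985e-01] F [0.2 0.4 0.5] w 0.0642 j [-0.44  0.6  -0.06  0.87  0.02 -0.44]
```

>>> {"fn": "move_arm", "kwargs": {
  "increments": [
    {"grip": 0.25,"linear": [-0.006,0.025,-0.012],"twist": 0},
    {"grip": 0.25,"linear": [-0.004,0.025,-0.008],"twist": 0},
    {"grip": 0.25,"linear": [-0.004,0.015,-0.002],"twist": 0},
    {"grip": 0.25,"linear": [-0.003,0.005,0],"twist": 0},
    {"grip": 0.25,"linear": [-0.003,0,0],"twist": 0}
  ]
}}

```text
clock: 22.05
eef_pos: [0.5562, -0.2577, 0.0]
tool_rot: [0.707, 0.021, 0.019, -0.707]
ft_force: [0.0, -0.3, -0.5]
grip_width: 0.0642
```

```bash
python3 -c "
from h import *
st()"
```

```text
t 22.05 p [ 0.5562 -0.2577  0.    ] yaw 0.16 ty [ 5.760e-02 -6.000e-04 -9.983e-01] F [ 0.  -0.3 -0.5] w 0.0642 j [-0.45  0.61 -0.07  0.84  0.02 -0.45]
```

Positioned over the disc. I close and lift.

>>> {"fn": "move_arm", "kwargs": {
  "increments": [
    {"grip": 0.8,"linear": [0.002,-0.003,0],"twist": 0},
    {"grip": 1,"linear": [-0.002,-0.001,0],"twist": 0},
    {"grip": 1,"linear": [-0.002,0,0],"twist": 0},
    {"grip": 1,"linear": [0,-0.015,0],"twist": 0},
    {"grip": 1,"linear": [0,-0.12,0],"twist": 0}
  ]
}}

```text
clock: 22.55
eef_pos: [0.5508, -0.2561, 0.0247]
tool_rot: [-0.706, -0.019, -0.017, 0.708]
ft_force: [-0.1, 0.4, -1.0]
grip_width: 0.045
```

>>> {"fn": "move_arm", "kwargs": {
  "increments": [
    {"grip": 1,"linear": [0.01,-0.23,0.05],"twist": 0},
    {"grip": 1,"linear": [0.03,-0.2,0.14],"twist": 0},
    {"grip": 1,"linear": [0.03,-0.2,0.14],"twist": 0},
    {"grip": 1,"linear": [0.03,-0.15,0.19],"twist": 0},
    {"grip": 1,"linear": [0.03,-0.1,0.22],"twist": 0}
  ]
}}

```text
clock: 23.05
eef_pos: [0.5656, -0.1093, 0.2064]
tool_rot: [-0.705, -0.013, -0.019, 0.709]
ft_force: [1.4, -0.1, -2.3]
grip_width: 0.0451
```

```bash
python3 -c "
from h import *
st()"
```

```text
t 23.05 p [ 0.5656 -0.1093  0.2064] yaw -0.51 ty [ 0.0443  0.0043 -0.999 ] F [ 1.4 -0.1 -2.3] w 0.0451 j [-0.2   0.37  0.12  1.28  0.01 -0.19]
```

>>> {"fn": "move_arm", "kwargs": {
  "increments": [
    {"grip": 1,"linear": [0.03,-0.05,0.24],"twist": -0.002},
    {"grip": 1,"linear": [0.03,-0.02,0.24],"twist": -0.002},
    {"grip": 1,"linear": [0.03,-0.01,0.24],"twist": 0},
    {"grip": 1,"linear": [0.02,0,0.2],"twist": 0},
    {"grip": 1,"linear": [0.01,0,0.12],"twist": 0}
  ]
}}

```text
clock: 23.55
eef_pos: [0.5914, 0.1081, 0.2316]
tool_rot: [-0.705, -0.02, -0.019, 0.709]
ft_force: [0.8, 0.3, -2.1]
grip_width: 0.045
```

>>> {"fn": "move_arm", "kwargs": {
  "increments": [
    {"grip": 1,"linear": [0,0,0.06],"twist": -0.002},
    {"grip": 1,"linear": [0,0,0.02],"twist": 0},
    {"grip": 1,"linear": [-0.003,0,0.005],"twist": 0},
    {"grip": 1,"linear": [-0.003,0,0],"twist": 0},
    {"grip": 1,"linear": [-0.003,0,0],"twist": 0}
  ]
}}

```text
clock: 24.05
eef_pos: [0.5882, 0.1262, 0.2304]
tool_rot: [-0.706, -0.021, -0.016, 0.708]
ft_force: [1.0, -0.1, -1.5]
grip_width: 0.045
```

Run:
```python
from h import *
o,M,im,P,T=look("w15"); tip(P,T,o,M,.189); held(T)
```

```text
t 24.05 p [0.5882 0.1262 0.2304] yaw 0.41 ty [ 0.0524  0.0036 -0.9986] F [ 1.  -0.1 -1.5] w 0.045 j [ 0.22  0.4   0.23  1.35 -0.01  0.21]
tip px 410 mean [0.5447 0.1529 0.1879] fit world [0.5445 0.1527 0.189 ] r 0.00607 0.00024
ytop -0.0152 plane [ 0.0627  0.0008 -0.0152]
outer 329 (array([0.00061, 0.00079, 0.02338]), np.float64(0.00021)) (array([0.0007 , 0.00106, 0.02   ]), np.float64(0.00065))
hole 85 [316.63529412 284.22352941] (array([0.00085, 0.00074, 0.00646]), np.float64(0.00033)) (array([0.00077, 0.00077, 0.02   ]), np.float64(0.00063))
```

>>> {"fn": "move_arm", "kwargs": {
  "increments": [
    {"grip": 1,"linear": [-0.07,0.01,0.04],"twist": 0},
    {"grip": 1,"linear": [-0.07,0.02,0.045],"twist": 0},
    {"grip": 1,"linear": [-0.05,0.02,0.03],"twist": 0},
    {"grip": 1,"linear": [-0.02,0.01,0.01],"twist": 0},
    {"grip": 1,"linear": [0,0.005,0],"twist": 0}
  ]
}}

```text
clock: 24.6
eef_pos: [0.5467, 0.1457, 0.2155]
tool_rot: [-0.706, -0.018, -0.02, 0.708]
ft_force: [0.6, 0.6, -2.1]
grip_width: 0.045
```

```bash
python3 -c "
from h import *
st()"
```

```text
t 24.6 p [0.5467 0.1457 0.2155] yaw -0.15 ty [ 0.054   0.0022 -0.9985] F [ 0.6  0.6 -2.1] w 0.045 j [ 0.27  0.34  0.09  1.27 -0.01  0.27]
```

>>> {"fn": "move_arm", "kwargs": {
  "increments": [
    {"grip": 1,"linear": [-0.005,0.018,0.012],"twist": -0.001},
    {"grip": 1,"linear": [-0.005,0.02,0.012],"twist": 0},
    {"grip": 1,"linear": [-0.004,0.018,0.006],"twist": 0},
    {"grip": 1,"linear": [-0.002,0.01,0.001],"twist": 0},
    {"grip": 1,"linear": [-0.002,0.003,0],"twist": 0}
  ]
}}

```text
clock: 25.1
eef_pos: [0.5455, 0.1509, 0.2005]
tool_rot: [-0.706, -0.019, -0.021, 0.708]
ft_force: [0.0, 0.1, -1.9]
grip_width: 0.0452
```

```bash
python3 -c "
from h import *
st()"
```

```text
t 25.1 p [0.5455 0.1509 0.2005] yaw -0.18 ty [ 0.0555  0.0019 -0.9985] F [ 0.   0.1 -1.9] w 0.0452 j [ 0.28  0.34  0.06  1.24 -0.01  0.28]
```

>>> {"fn": "move_arm", "kwargs": {
  "increments": [
    {"grip": 1,"linear": [-0.003,0.007,0.004],"twist": -0.001},
    {"grip": 1,"linear": [-0.003,0.008,0.002],"twist": 0},
    {"grip": 1,"linear": [-0.002,0.007,0],"twist": 0},
    {"grip": 1,"linear": [-0.002,0.005,0],"twist": 0},
    {"grip": 1,"linear": [-0.002,0.002,0],"twist": 0}
  ]
}}

```text
clock: 25.6
eef_pos: [0.5435, 0.1523, 0.1941]
tool_rot: [-0.706, -0.019, -0.02, 0.707]
ft_force: [-0.5, 0.2, -1.7]
grip_width: 0.045
```

```bash
python3 -c "
from h import *
st()"
```

```text
t 25.6 p [0.5435 0.1523 0.1941] yaw -0.05 ty [ 0.0556  0.0018 -0.9985] F [-0.5  0.2 -1.7] w 0.045 j [ 0.28  0.34  0.05  1.22 -0.01  0.28]
```

>>> {"fn": "move_arm", "kwargs": {
  "increments": [
    {"grip": 1,"linear": [0.004,0.006,-0.001],"twist": 0},
    {"grip": 1,"linear": [0.001,0.012,-0.001],"twist": 0},
    {"grip": 1,"linear": [-0.001,0.015,0],"twist": 0},
    {"grip": 1,"linear": [-0.001,0.015,0],"twist": 0},
    {"grip": 1,"linear": [-0.001,0.008,0],"twist": 0}
  ]
}}

```text
clock: 26.1
eef_pos: [0.5444, 0.152, 0.1826]
tool_rot: [-0.706, -0.019, -0.02, 0.708]
ft_force: [-0.8, 0.1, -1.6]
grip_width: 0.0449
```

Run:
```python
from h import *
o,M,im,P,T=look("w16")
hsv=cv2.cvtColor(im,cv2.COLOR_BGR2HSV)[268:302,290:345]; b=(hsv[...,0]>10)&(hsv[...,0]<32)&(hsv[...,1]>100)
print("brass in bore",b.sum(),np.argwhere(b).mean(0)+[268,290] if b.any() else 0)
```

```text
t 26.1 p [0.5444 0.152  0.1826] yaw -0.05 ty [ 0.0558  0.0024 -0.9984] F [-0.8  0.1 -1.6] w 0.0449 j [ 0.28  0.35  0.03  1.19 -0.01  0.28]
brass in bore 226 [277.54424779 316.90707965]
```

Threaded. I continue to just above the second disc (contact expected at TCP z of about 0.1625).

>>> {"fn": "move_arm", "kwargs": {
  "increments": [
    {"grip": 1,"linear": [-0.001,0.02,0],"twist": 0},
    {"grip": 1,"linear": [-0.001,0.02,0],"twist": 0},
    {"grip": 1,"linear": [-0.001,0.02,0],"twist": 0},
    {"grip": 1,"linear": [-0.001,0.012,0],"twist": 0},
    {"grip": 1,"linear": [0,0.005,0],"twist": 0}
  ]
}}

```text
clock: 26.65
eef_pos: [0.5443, 0.1519, 0.1651]
tool_rot: [-0.706, -0.019, -0.02, 0.708]
ft_force: [0.9, 0.1, -1.9]
grip_width: 0.0451
```

```bash
python3 -c "
from h import *
st()"
```

```text
t 26.65 p [0.5443 0.1519 0.1651] yaw -0.05 ty [ 0.055   0.0019 -0.9985] F [ 0.9  0.1 -1.9] w 0.0451 j [ 0.28  0.36 -0.    1.15 -0.01  0.28]
```

>>> {"fn": "move_arm", "kwargs": {
  "increments": [
    {"grip": 1,"linear": [-0.001,0.005,0],"twist": 0},
    {"grip": 1,"linear": [-0.001,0.005,0],"twist": 0},
    {"grip": 1,"linear": [-0.001,0.005,0],"twist": 0},
    {"grip": 1,"linear": [-0.001,0.004,0],"twist": 0},
    {"grip": 1,"linear": [-0.001,0.002,0],"twist": 0}
  ]
}}

```text
clock: 27.15
eef_pos: [0.5443, 0.1519, 0.1613]
tool_rot: [-0.706, -0.02, -0.021, 0.708]
ft_force: [-1.1, 0.0, -0.1]
grip_width: 0.0447
```

```bash
python3 -c "
from h import *
st()"
```

```text
t 27.15 p [0.5443 0.1519 0.1613] yaw -0.07 ty [ 0.057   0.0019 -0.9984] F [-1.1  0.  -0.1] w 0.0447 j [ 0.28  0.36 -0.01  1.14 -0.01  0.28]
```

Contact again. I go 1–2 mm further.

>>> {"fn": "move_arm", "kwargs": {
  "increments": [
    {"grip": 1,"linear": [-0.002,0.005,0],"twist": 0},
    {"grip": 1,"linear": [-0.002,0.004,0],"twist": 0},
    {"grip": 1,"linear": [-0.001,0.003,0],"twist": 0},
    {"grip": 1,"linear": [-0.001,0.003,0],"twist": 0},
    {"grip": 1,"linear": [0,0.001,0],"twist": 0}
  ]
}}

```text
clock: 27.65
eef_pos: [0.5443, 0.1519, 0.1595]
tool_rot: [-0.706, -0.021, -0.022, 0.708]
ft_force: [-1.5, -0.2, -0.1]
grip_width: 0.0451
```

```bash
python3 -c "
from h import *
st()"
```

```text
t 27.65 p [0.5443 0.1519 0.1595] yaw -0.07 ty [ 0.0605  0.0022 -0.9982] F [-1.5 -0.2 -0.1] w 0.0451 j [ 0.28  0.36 -0.02  1.13 -0.01  0.28]
```

>>> {"fn": "move_arm", "kwargs": {
  "increments": [
    {"grip": 1,"linear": [-0.002,0.005,0],"twist": 0},
    {"grip": 1,"linear": [-0.002,0.004,0],"twist": 0},
    {"grip": 1,"linear": [-0.001,0.003,0],"twist": 0},
    {"grip": 1,"linear": [-0.001,0.001,0],"twist": 0},
    {"grip": 1,"linear": [0,0.001,0],"twist": 0}
  ]
}}

```text
clock: 28.15
eef_pos: [0.5443, 0.1519, 0.1577]
tool_rot: [-0.706, -0.022, -0.023, 0.708]
ft_force: [-0.8, -1.6, 2.5]
grip_width: 0.0454
```

```bash
python3 -c "
from h import *
st()"
```

```text
t 28.15 p [0.5443 0.1519 0.1577] yaw -0.08 ty [ 0.0636  0.0023 -0.998 ] F [-0.8 -1.6  2.5] w 0.0454 j [ 0.28  0.36 -0.03  1.12 -0.02  0.28]
```

>>> {"fn": "move_arm", "kwargs": {
  "increments": [
    {"grip": 0.45,"linear": [-0.002,-0.003,0],"twist": 0},
    {"grip": 0.25,"linear": [-0.002,-0.003,0],"twist": 0},
    {"grip": 0.25,"linear": [-0.002,0,0],"twist": 0},
    {"grip": 0.25,"linear": [0,-0.04,0],"twist": 0},
    {"grip": 0.25,"linear": [0,-0.1,0],"twist": 0}
  ]
}}

```text
clock: 28.65
eef_pos: [0.5383, 0.1516, 0.1835]
tool_rot: [-0.706, -0.019, -0.02, 0.707]
ft_force: [0.5, 0.6, -0.7]
grip_width: 0.0641
```

>>> {"fn": "move_arm", "kwargs": {
  "increments": [
    {"grip": 0.25,"linear": [0,-0.15,0],"twist": 0},
    {"grip": 0.25,"linear": [0,-0.1,0],"twist": 0},
    {"grip": 0.25,"linear": [0.05,-0.03,0],"twist": 0},
    {"grip": 0.25,"linear": [0.04,0,-0.05],"twist": 0},
    {"grip": 0.25,"linear": [0,0,-0.02],"twist": 0}
  ]
}}

```text
clock: 29.15
eef_pos: [0.5538, 0.1378, 0.2468]
tool_rot: [-0.706, -0.021, -0.02, 0.708]
ft_force: [-0.7, 0.4, -0.8]
grip_width: 0.064
```

Run:
```python
from h import *
o,M,im,P,T=look("w17"); tip(P,T,o,M,.1865)
for i in range(10): s,S=world("scene")
cv2.imwrite("pics/s17.png",s)
a=cv2.resize(s[190:310,285:415],None,fx=3,fy=3,interpolation=2)
cv2.imwrite("pics/c17.png",np.hstack([a,im[0:360,200:560]]))
Q=P[(P[...,2]>.14)&(np.hypot(P[...,0]-.5446,P[...,1]-.1528)<.022)]; z=Q[:,2]; h=(z>.168)&(z<.182)
print("top face z",np.median(z[h]),"plane",np.linalg.lstsq(np.c_[Q[h][:,:2]-[.5446,.1528],np.ones(h.sum())],z[h],rcond=None)[0].round(4))
```

```text
t 29.15 p [0.5538 0.1378 0.2468] yaw 0.04 ty [ 0.0583  0.003  -0.9983] F [-0.7  0.4 -0.8] w 0.064 j [ 0.25  0.33  0.17  1.35 -0.01  0.25]
tip px 316 mean [0.5445 0.1531 0.1853] fit world [0.5441 0.153  0.1865] r 0.00627 0.00038
top face z 0.17628077867939757 plane [0.0009 0.0023 0.1763]
```

View pics/c17.png

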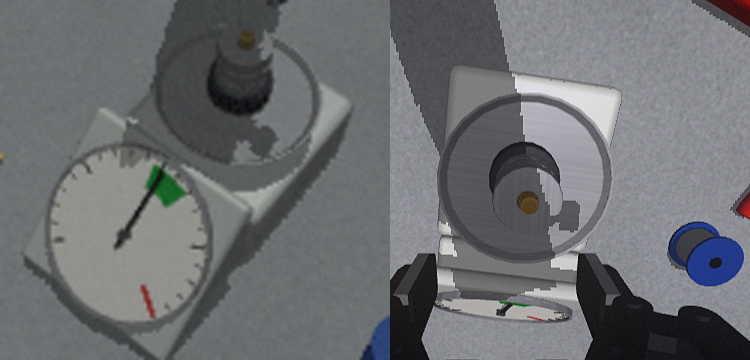

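The needle rests inside the green band, all three discs are stacked flat, and the gripper is clear of everything. Handing in.

```bash
python3 -c "
from h import *
st(); bot.job_done()"
```

```text
t 29.7 p [0.5529 0.1388 0.2465] yaw 0.1 ty [ 0.0574  0.0033 -0.9983] F [-0.2  0.1 -1.2] w 0.0642 j [ 0.25  0.33  0.16  1.35 -0.01  0.25]
the job is handed in; nothing more can be done
```

I threaded three grey discs onto the stud one at a time and handed the job in at 29.7 s. Each was lowered until I felt contact. They were released at about +1 to +2.5 N on the wrist sensor, which is far from the red mark.

**Last checks:**
- **Needle:** it rests inside the green band, at roughly 1.05–1.1 kg. I judged this by eye from the scene picture and did not measure the angle. After two discs it was still short of green.
- **Stack:** the top disc's face measured level to within about 0.15° at z = 0.176 m. The stud was still at (0.544, 0.153).
- **Gripper:** it was open and about 60 mm above the stud tip, touching nothing.

**Left in place:** I did not touch the fourth grey disc or anything else on the bench. In the pictures taken during the work, the fourth disc, the knob, the choke and one blue disc had not shifted noticeably. I made no final full-bench comparison.

**Disagreed or unusual:**
- The tool drifted to about 3° of tilt, and the moves cannot correct that. The discs were still held within about 1° of level.
- On the third disc, one wrist force reading (-0.1 N) was lower than the depth implied, so I lowered it another 2 mm before releasing.

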